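# Run the seal seam of a lamp driver housing and close its lid

## Robot

A 6-joint arm with a two-finger parallel gripper is mounted at the origin on the work surface. World frame = base frame: x ahead of the robot, y to its left, z up, the work surface at z = 0. Lengths are in m, angles in degrees, forces in N, time in s.
With the tool pointing down it reaches from about 0.25 to 0.725 m from the base axis. Payload 9.7 kg.
Tool frame: the origin (TCP) lies between the finger pads; the fingertips stand bot.tcp_to_tips ahead of it and the grasp point (between the pads) lies 2 mm behind it (bot.tcp_to_tips is the distance from the TCP to the fingertips, in m); z points along the fingers, y is the line along which they close (so a half turn about z gives the same grasp; the last joint's range is limited). The gripper opens to 85 mm and grips with 20 to 120 N. Pads are 22 mm wide; open, the fingers measure 114 mm over their backs; the gripper's body (76 mm by 85 mm) begins 54 mm behind the grasp point. The pads swing forward as they close: fully open they stand 13 mm farther back than shut.
Start: joints at [-65.317, 4.979, 10.078, 95.1, 0, 90], TCP at [0.23, -0.5, 0.212] pointing down, gripper open.
Joint ranges: [-179.16, 179.16], [-48.56, 103.87], [-65.8, 70.77], [-126.05, 130.52], [-82.76, 87.17], [-180, 180]. Speed limits (degrees/s): [127.2, 127.2, 147.25, 180, 180, 180].

## Interface

Orientations are given as [roll, pitch, yaw] about the fixed x, y, z axes, in that order (R = Rz(yaw) Ry(pitch) Rx(roll)).
In Python, from workcell import sensors, camera, camera_params, bot gives the robot as it stands.
- The arm moves only by the tool apply_moves, never from a script. Its argument "motion" is a list of rows, each an object with "jaw": the opening, from -1 (shut) to 1 (fully open); "xyz": the shift along the tool's x, y, z in mm, a list of three; "twist": the turn about the tool's z in rad. A call has 1 to 5 rows; each row is the pose to reach, as a shift and turn from the pose commanded when the call began, along the tool's axes at that moment; what a row does not reach only later rows make up. A row lasts 1/8 s, in which the tool goes at most 62.5 mm and 10.7 degrees, less where a joint would pass 70% of its speed; a pose out of reach is approached as far as the arm can. A call with a gripper value outside its range is refused whole. The fingers move at their own pace and stop on an object; "grip_force" is the grip in N (left out, the last holds). Time passes only in rows, so rows that repeat a pose let the fingers close. It gives the time, the measured TCP pose, the force, the opening and the grip force at its end, in the units of the state.
- sensors.get_obs(): the state, without advancing time (a new reading comes with each control period).
- camera(name): name is "side" or "top"; returns (picture, depth): 420x560x3 uint8, red, green, blue; 420x560 float32, m along the optical axis (not along the pixel's ray), 0 where there is no reading.
- camera_params(name): a dict with "mtx" (3x3 intrinsics, pixels), "rvec" (rotation vector, rad) and "tvec" (3), from world to camera coordinates, as OpenCV has them. Camera axes: x right, y down, z forward; pixel columns grow to the right and rows downward; lengths in m; the calibration is good to about 2 mm. A picture is of the moment at which its call begins. camera_params takes no time and is no camera call.
- bot.job_done(): hands the job in; it is judged then, once.
The state is a dict: "time": time; "q": joint angles; "qd": joint speeds; "joint_efforts": joint torques, N m; "ee_pos": TCP position; "tcp_rot": TCP orientation; "wrist_force": force on the tool from outside, world axes, zero at the start; "torque": the same for the moment, N m; "opening": finger opening in m; "grasp_force": force on a finger pad.
Only numpy, scipy, OpenCV 4.12 (cv2) and the standard library are available. Lean on these libraries where they do the work, as an engineer would, in place of code of your own. Each camera call takes 0.05 s, during which the arm holds its last target. There are 200 camera calls.

## Task

Take the orange spring-tipped stylus from its blue stand and, holding it square to the sloping rim of the aluminium driver housing and pressing lightly so that its sprung tip gives a little without being pushed hard, draw the tip slowly (about 3 cm a second) along the black seal groove of its rim, from the green mark down that side to the low corner and then along the low side to the far corner with the red mark. Then put the stylus back so it hangs upright in its stand, and lower the white lid gently until it is fully shut. Leave the lamps and other things on the bench where they are.

Things in the scene. Friction and masses are not known exactly. Their poses are not given: they have to be found in the camera images.
- housing: open aluminium box, 110 (x) x 140 (y) x 45 mm (z), fixed on a sloping steel holder. Origin: centre of its underside; z: square out of its open top (35 degrees from vertical); x: up the slope to the hinge side; y: along the hinge. Black seal groove all round its rim, 9 mm wide, 4 deep: centre line the rectangle x = +-46.5, y = +-61.5 mm, floor z = 41, lips z = 45
- seam_start (a point): start of the run, on the groove floor, middle of its width, beside the green mark on the outer lip and wall; the run goes from here straight to the corner, then straight to the end (housing frame 23.5, 61.5, 41 mm)
- seam_corner (a point): low corner of the run on the groove floor, where it turns (-46.5, 61.5, 41)
- seam_end (a point): end of the run, on the groove floor at the other low corner, beside the red mark (-46.5, -61.5, 41)
- lid (a joint): hinge of the white lid (112 x 142 x 6 mm, 0.2 kg, small tab 40 mm wide projecting 11 mm at the free edge): 0 = fully shut, grows as it opens, at most 2.2 rad. The hinge is stiff: the lid stays where it is left. The axis is the housing's y
- lid_hinge (a point): point on the lid's hinge axis, mid-width (housing frame 57, 0, 46 mm), in the plane of the lid's underside
- lid_edge (a point): middle of the lid's free edge (at the root of the tab) on its outer face, 112 mm from the hinge
- stylus: stylus, 120 mm long, 0.1 kg. Origin: centre of the underside of its black flange (30 mm diameter, 5 thick); z along it towards the handle. Orange square handle 18 x 18 mm from z = 5 to 60, sides along x and y, black button on top to z = 63. Below: barrel 12 mm diameter to z = -26, narrowing to 8 at -36, then the sprung tip, a 4 mm pin with a 5 mm ball, ending at z = -57 when free
- stylus_tip (a joint): how far the sprung tip is pushed in: 0 free, 0.010 m the stop; pushes back about 0.7 N at first plus 0.35 N per mm
- tip (a point): very end of the stylus's tip ball, on its axis; z along the stylus
- stand: stylus stand, fixed: dark base 85 x 85 mm, four thin posts and a blue top plate 70 x 70 x 8 mm whose upper face is 85 mm above the table, with a through hole 20 mm diameter in the middle. Origin: centre of the base underside. The stylus hangs through the hole by its flange
- stand_hole (a point): centre of the stand's hole at the plate's upper face; the stylus's origin is here (within the hole's play) when it hangs home
- lamp_a: round aluminium lamp, 110 mm diameter, 62 mm high; origin centre of underside; leave alone
- lamp_b: round aluminium lamp, 124 mm diameter, 62 mm high; leave alone
- lamp_c: round aluminium lamp, 100 mm diameter, 62 mm high; leave alone
- gland_tray: yellow tray, 100 x 140 x 35 mm; leave alone
- driver: screwdriver lying on the bench; leave alone
- tape: white ring-shaped roll, 100 mm diameter, 25 mm high; leave alone
There are look-alikes about, which are no part of the job. What is shaped like the part that bears housing but pink is not meant. What is shaped like the stylus but yellow is not meant.

How it is judged:
By the outcome, as a careful person would: the job done as asked, in the order asked, and still so for the second after the job is handed in, with the robot touching nothing.
It also fails if it takes over 72 s, if anything falls off the work surface, if the arm or the gripper's body presses on something with over 40 N, if the wrist force passes 120 N, or if a joint passes its speed limit or range.

## Working session

There is one attempt and no reset: what is moved stays moved. The work goes in short steps, Python scripts to look and compute and a tool call to move; the robot and the scene stay as the last step left them, time stands still between calls to the robot, and variables do not carry over. Pictures are saved under pics/ and viewed, at most 10 in all, crops included, and the job is handed in when it is done.

Besides the shell and the picture viewer there is one more tool, called after "Emit:" in YAML: its name, and indented under it one key for each argument. apply_moves: Moves the arm, as the interface text tells. Its arguments: {"type":"object","properties":{"motion":{"type":"array","items":{"type":"object","properties":{"jaw":{"type":"number"},"xyz":{"type":"array","items":{"type":"number"}},"twist":{"type":"number"}}}},"grip_force":{"type":"number"}},"required":["motion"]}

```bash
ls; mkdir -p pics
python3 - <<'E'
from workcell import sensors,camera,camera_params,bot
import cv2,numpy as np
print(sensors.get_obs(), bot.tcp_to_tips)
for n in("side","top"):
    p,d=camera(n); np.savez(f"{n}0.npz",p=p,d=d); cv2.imwrite(f"pics/{n}0.png",p[...,::-1])
    c=camera_params(n);R=cv2.Rodrigues(np.array(c["rvec"]))[0];print(n,c["mtx"],(-R.T@np.array(c["tvec"]).ravel()).round(3),R.round(3).tolist())
E
```

```text
pics
{'time': 0.0, 'q': array([-6.53157077e+01,  5.01260613e+00,  1.00317236e+01,  9.51017629e+01,
        2.97440631e-05,  9.00011315e+01]), 'qd': array([-0.0328023 ,  0.01573893,  0.06066416,  0.08610495, -0.0031947 ,
        0.07672013]), 'joint_efforts': array([-4.02603895e-03, -5.20380700e+01,  4.64813805e+01,  1.58782478e-02,
       -8.11869518e-05,  1.99789940e-05]), 'ee_pos': array([ 0.22956931, -0.49947976,  0.21084421]), 'tcp_rot': array([-1.79917355e+02, -2.81119206e-05,  2.46831608e+01]), 'wrist_force': array([-0.48512605, -0.56815905,  0.51921733]), 'torque': array([ 0.0327661, -0.0477411, -0.0282357]), 'grasp_force': 0.0, 'opening': 0.08516496687094} 0.017
side [[476.44387317   0.         274.59391633]
 [  0.         476.44387317 211.56188709]
 [  0.           0.           1.        ]] [-0.067 -0.988  0.782] [[0.871, -0.491, -0.017], [-0.262, -0.437, -0.86], [0.415, 0.754, -0.509]]
top [[438.94371697   0.         276.1506778 ]
 [  0.         438.94371697 215.17168139]
 [  0.           0.           1.        ]] [ 3.160e-01 -1.000e-03  1.455e+00] [[0.004, -1.0, 0.001], [-0.992, -0.005, -0.123], [0.123, -0.0, -0.992]]
```

View pics/side0.png

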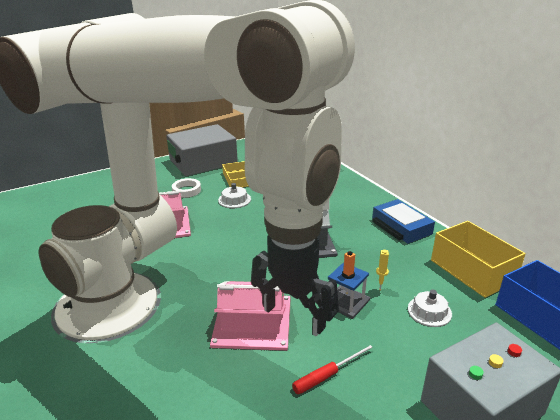

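View pics/top0.png

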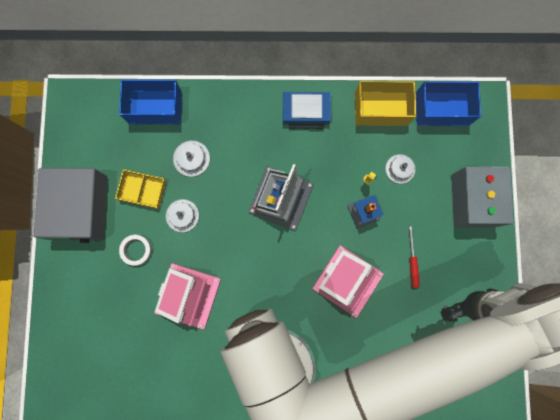

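The side view shows the orange stylus in the blue stand at (349,263), the yellow look-alike at (383,268), and the real housing hidden behind the wrist. In the top view the orange stylus is at (369,207), the yellow one at (369,178), the aluminium housing at (281,195), and pink look-alikes at (187,297) and (348,280).

Stylus candidates are orange top (369,207) and yellow (369,178), so I choose orange. Housing candidates are grey (281,195) and pink (187,297) or (348,280), so I choose grey. I'll check both in a close crop.

```bash
cat > h.py <<'E'
import numpy as np,cv2
from workcell import sensors,camera,camera_params,bot
from scipy.spatial.transform import Rotation as Rn
def cp(n):
    c=camera_params(n);R=cv2.Rodrigues(np.array(c["rvec"]))[0];return np.array(c["mtx"]),R,np.array(c["tvec"]).ravel()
def ray(n,u,v):
    K,R,t=cp(n);return -R.T@t, R.T@np.linalg.solve(K,[u,v,1.])
def plane(n,u,v,z):
    o,d=ray(n,u,v);return o+d*(z-o[2])/d[2]
def cloud(n,d):
    K,R,t=cp(n);v,u=np.mgrid[:d.shape[0],:d.shape[1]]
    c=np.stack([(u-K[0,2])/K[0,0]*d,(v-K[1,2])/K[1,1]*d,d],-1)
    return (c-t)@R
def proj(n,P):
    K,R,t=cp(n);q=(np.atleast_2d(P)@R.T+t)@K.T;return q[:,:2]/q[:,2:]
E
python3 - <<'E'
from h import *
z=np.load("top0.npz");p,d=z["p"],z["d"]
c=p[150:250,235:420];cv2.imwrite("pics/crop0.png",cv2.resize(c,None,fx=4.3,fy=4.3,interpolation=cv2.INTER_CUBIC)[...,::-1])
W=cloud("top",d)
hsv=cv2.cvtColor(p,cv2.COLOR_RGB2HSV)
for nm,lo,hi in(("orange",(3,150,120),(17,255,255)),("blue",(100,120,40),(125,255,255))):
    m=cv2.inRange(hsv,lo,hi);m[:150]=0;m[250:]=0;m[:,:330]=0;m[:,420:]=0
    P=W[m>0];print(nm,m.sum()//255,np.median(P,0),P.min(0),P.max(0))
# plane of housing rim: print grid of z around the housing
print((W[165:235:4,248:316:4,2]*1000).round().astype(int))
E
```

```text
orange 26 [ 0.50522084 -0.2874245   0.14247246] [ 0.49851271 -0.30006182  0.1267101 ] [ 0.51524947 -0.28253242  0.15076735]
blue 387 [ 0.50450746 -0.28790883  0.0828025 ] [ 0.46602321 -0.33650121 -0.00123208] [ 0.56699613 -0.25054813  0.09113671]
[[  -1   -1    1    0    3   -4   -4    1   -4    1   -3    0   -6   -2
    -2    2   -6]
 [   1   -4   -2   -3   -3   12    7    2   -4   -2    0  221  185    1
    -3   -3    2]
 [  -3   -4   -4    1    7   55   55   66   73   87   98  228  157   -5
     1   -3   -1]
 [   4   -4   -8    2    7   53   49   42   65   86  105  205  133    1
     3   -2   -6]
 [   2   -5   -1   -3   49   60   44   36   44   41  227  179  100   85
    79   -3    0]
 [  -2   -9   -3   10   47   52   38   63   50   77  210  148   92   76
    14    7   10]
 [  -2   -3   -6    9   58   45   29   51   71  236  193  102   89   76
     7   10   -8]
 [  -6   -1    5   53   57   39   37   48   64  223  170   94   83   10
     6    3    1]
 [  -7   -3   12   55   44   64 1455   46   75  207  135   93   77    7
    13    7    0]
 [  -1   -8   52   58   41   58   63   53  232  178  102   85   73    6
     9   -1   -6]
 [   0    8   48   65   41   39   51   56  216  147   97   75    8   12
     5    0   -2]
 [  -2   13   58   70   73   79   91  227  193  105   85   79    6    5
    11    1    1]
 [  -3    4   11    7   30   74   94   99  157   94   80    7   10    9
     4   -5   -4]
 [   0    2   -1    3    7    8   39   50   90   90   79    8    4   13
    -5   -3    2]
 [  -6   -5   -6    0    1   -7    8    2    5   70   81    6    7   -2
    -3   -5   -1]
 [   3    5   -1   -2   -2    6   -5   -2    0    6    9    3    4   -2
    -2   -9    0]
 [   2   -4    0   -5    0    0   -3   -8    5   -3   -6   10    6   -4
    -5   -6    2]
 [  -1   -1   -4    0   -2   -3    1   -3   -3    0   -2    0   -2 1455
    -2   -2   -8]]
```

View pics/crop0.png

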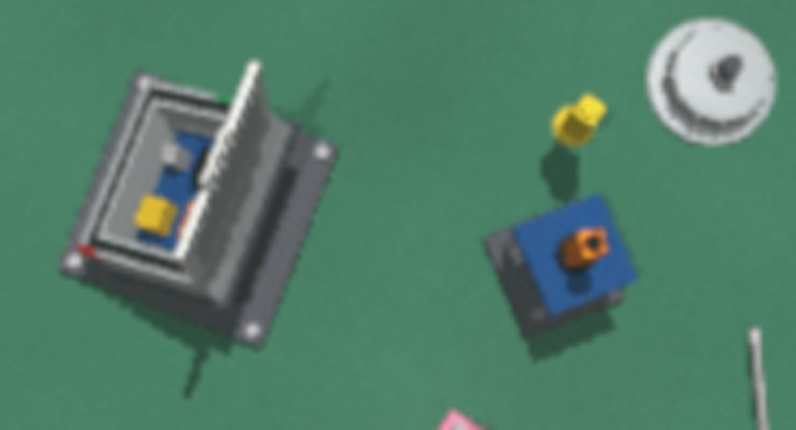

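The crop confirms the choice. The orange stylus is in the blue plate at crop (590,247), and the yellow one at (578,120) is separate. On the aluminium housing the green mark is at crop (222,97), the red at (88,252), and the low side is on the left. The tool can't be tilted, so I'll pivot the stylus in the grip by levering it in the stand's hole. First I'll measure the stylus and stand.

Run:
```python
from h import *
S={n:np.load(f"{n}0.npz") for n in("side","top")}
def mask(n,lo,hi,box):
    m=cv2.inRange(cv2.cvtColor(S[n]["p"],cv2.COLOR_RGB2HSV),lo,hi);k=np.zeros_like(m);k[box[1]:box[3],box[0]:box[2]]=255;return m&k
O=((3,150,90),(17,255,255));Y=((20,120,90),(35,255,255));B=((100,120,30),(125,255,255))
for nm,c,bt,bs in(("orange",O,(340,190,400,230),(330,240,365,285)),("yellow",Y,(350,165,385,195),(372,240,395,295))):
    for n,b in(("top",bt),("side",bs)):
        m=mask(n,*c,b);v,u=np.nonzero(m);W=cloud(n,S[n]["d"])[m>0]
        r=cv2.minAreaRect(np.c_[u,v].astype(np.float32));print(nm,n,len(u),"uv",u.mean().round(1),v.mean().round(1),u.min(),u.max(),v.min(),v.max(),r,np.median(W,0).round(3),W[:,2].max().round(3),W[:,2].min().round(3))
# plate in top view: use mask, points cast on z=.085
m=mask("top",*B,(345,190,390,230));cn=max(cv2.findContours(m,0,1)[0],key=cv2.contourArea)[:,0]
P=np.array([plane("top",u,v,.085)[:2] for u,v in cn]);print("plate",cv2.minAreaRect((P*1000).astype(np.float32)))
m=mask("side",*B,(325,240,375,300));v,u=np.nonzero(m);W=cloud("side",S["side"]["d"])[m>0];k=abs(W[:,2]-.085)<.006
print("plate side",W[k].mean(0),cv2.minAreaRect((W[k][:,:2]*1000).astype(np.float32)))
# orange axis: side-view rows lower/upper ends, on hypothesised heights
m=mask("side",*O,(330,240,365,285))
for r in range(245,282,3):
    u=np.nonzero(m[r])[0]
    if len(u):print(r,u.min(),u.max())
```

```text
orange top 42 uv 370.1 207.5 367 375 204 211 ((370.3500061035156, 207.05001831054688), (6.008327484130859, 8.854375839233398), 71.56504821777344) [ 0.505 -0.286  0.139] 0.151 0.095
orange side 211 uv 348.8 264.0 343 354 253 275 ((348.7207336425781, 263.85174560546875), (10.214594841003418, 22.339237213134766), 4.763641834259033) [ 0.501 -0.3    0.119] 0.146 0.087
yellow top 91 uv 369.0 177.7 364 375 172 183 ((369.0, 177.49998474121094), (9.192388534545898, 12.020814895629883), 45.0) [ 0.605 -0.295  0.092] 0.123 -0.006
yellow side 270 uv 382.6 265.2 376 388 250 283 ((382.0, 266.5), (33.0, 12.0), 90.0) [ 0.604 -0.304  0.079] 0.782 -0.005
plate ((508.65185546875, -291.4568786621094), (70.79622650146484, 70.6426773071289), 22.163389205932617)
plate side [ 0.50338266 -0.30093988  0.08308239] ((505.6881408691406, -294.721435546875), (75.39138793945312, 70.9195785522461), 22.73873519897461)
254 345 353
257 345 354
260 344 354
263 344 353
266 344 353
269 344 353
272 343 353
275 348 349
```

Emit:
apply_moves:
  motion:
    - {"xyz": [62,0,0],"jaw": 0.2}
    - {"xyz": [124,0,0],"jaw": 0.2}
    - {"xyz": [186,0,-10],"jaw": 0.2}
    - {"xyz": [248,0,-18],"jaw": 0.2}
    - {"xyz": [290,0,-18],"jaw": 0.2}

```text
validation failed for argument at $.mo...
```

Emit:
apply_moves:
  motion:
    - {"xyz": [62,0,0],"twist": 0.0,"jaw": 0.2}
    - {"xyz": [124,0,0],"twist": 0.0,"jaw": 0.2}
    - {"xyz": [186,0,-10],"twist": 0.0,"jaw": 0.2}
    - {"xyz": [248,0,-18],"twist": 0.0,"jaw": 0.2}
    - {"xyz": [290,0,-18],"twist": 0.04,"jaw": 0.2}

```text
time: 0.72
ee_pos: [0.4955, -0.3771, 0.2296]
tcp_rot: [180.0, -0.0, 22.4]
wrist_force: [-0.4, -0.6, -0.2]
opening: 0.0514
grasp_force: 0.0
```

Run:
```python
from h import *
print(plane("side",348.8,264,.1175),plane("top",370.8,207.5,.140))
o=sensors.get_obs();print(o["ee_pos"],o["tcp_rot"])
ims=[]
for n,(a,b) in(("side",(185,275)),("top",(160,240))):
    p,d=camera(n);np.savez(f"{n}1.npz",p=p,d=d)
    u0=270 if n=="side" else 245
    ims.append(cv2.resize(p[a:a+80,u0:u0+80],(400,400),interpolation=cv2.INTER_CUBIC)); 
    if n=="side": full=p
cv2.imwrite("pics/h1.png",np.vstack([np.hstack(ims),cv2.resize(full[100:320,:400],(800,440))[:200*0+440]])[:600,:,::-1])
```

```text
[ 0.50439682 -0.29755637  0.1175    ] [ 0.50432672 -0.28778314  0.14      ]
[ 0.49545662 -0.37714179  0.22961855] [ 1.79994854e+02 -1.08372537e-02  2.24358125e+01]
```

View pics/h1.png

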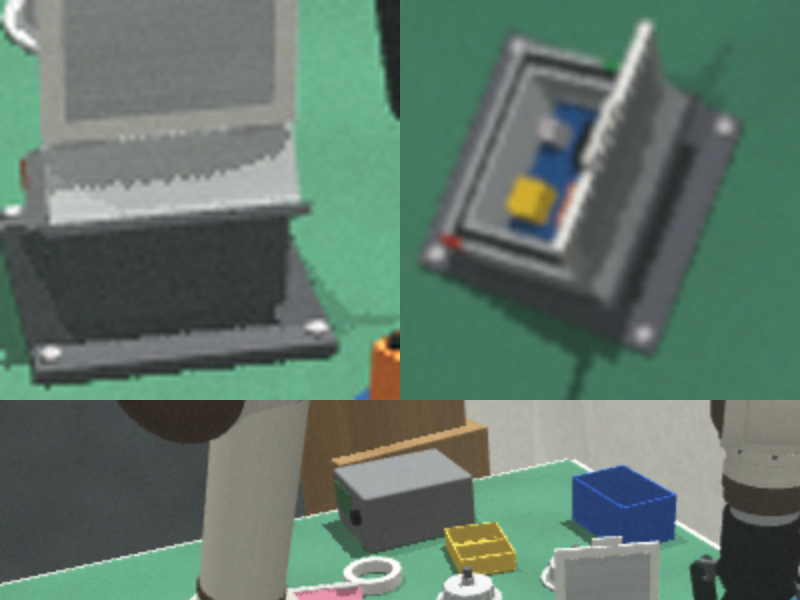

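The crop shows the housing's low side as a dark groove line in the top view, from about px (268,172) to (255,207). The green mark is at (286,173) and the red at (255,208). The side view shows the hinge side and the lid standing upright. I'll fit the groove lines now.

```bash
cat > house.py <<'E'
from h import *
from scipy.optimize import least_squares
from scipy.ndimage import map_coordinates
z=np.load("top1.npz");p,d=z["p"],z["d"]
g=cv2.cvtColor(p,cv2.COLOR_RGB2GRAY).astype(float)
C=np.array([268.0,171.4]);A=np.array([284.5,173.6]);E=np.array([255.0,206.8]);F=np.array([276,212.])
def prof(a,b,n,lo=.12,hi=.9):
    out=[];t=(b-a)/np.linalg.norm(b-a);nn=np.array([-t[1],t[0]]);s=np.linspace(-3,3,25)
    for f in np.linspace(lo,hi,n):
        q=a+f*(b-a);w=q[:,None]+nn[:,None]*s
        I=map_coordinates(g,[w[1],w[0]],order=1);i=I[4:-4].argmin()+4
        k=slice(max(0,i-6),i+7);dk=np.clip(I[k].max()*.0+np.percentile(I,60)-I[k],0,None)
        c=(s[k]*dk).sum()/dk.sum();out.append(q+nn*c)
    return np.array(out)
L=prof(C,E,15);U=prof(C,A,8,.15,.85);D=prof(E,F,8,.15,.85)
W=cloud("top",d)
# depth samples of the lip plane: pixels along inside/outside of the groove
V=[]
for q in np.vstack([L,U,D]):
    u,v=np.round(q).astype(int)
    V+= [W[v+j,u+i] for i in(0,) for j in(0,)]
V=np.array(V);V=V[(V[:,2]>.02)&(V[:,2]<.16)]
def frame(x):
    yaw=x[0];h=np.array([np.cos(yaw),np.sin(yaw),0]);up=np.array([0,0,1.]);t=np.radians(35)
    X=h*np.cos(t)+up*np.sin(t);Z=-h*np.sin(t)+up*np.cos(t);return np.c_[X,np.cross(Z,X),Z],x[1:4]
def hit(R,o,q,zz):
    c,dr=ray("top",*q);s=((o+R[:,2]*zz-c)@R[:,2])/(dr@R[:,2]);return R.T@(c+dr*s-o)
def res(x):
    R,o=frame(x);r=[hit(R,o,q,.045)[0]+.0465 for q in L]+[hit(R,o,q,.045)[1]-.0615 for q in U]+[hit(R,o,q,.045)[1]+.0615 for q in D]
    return np.r_[np.array(r)*1e3,3*np.median((V-o)@R[:,2]*1e3-43)]
if __name__=="__main__":
    f=least_squares(res,[np.radians(-108),.53,0,.06],loss="soft_l1")
    x=f.x;R,o=frame(x);print("yaw",np.degrees(x[0]),"o",o.round(4),"res",f.fun.round(1),"zsd",((V-o)@R[:,2]*1e3-43).round(0))
    np.save("house.npy",x)
    for n,P in(("start",(23.5,61.5,41)),("corner",(-46.5,61.5,41)),("end",(-46.5,-61.5,41)),("hinge",(57,0,46))):
        w=o+R@(np.array(P)/1e3);print(n,w.round(4),proj("top",w).round(1),proj("side",w).round(1))
    for nm,r in(("green",((45,90,60),(80,255,255),(280,168,292,178))),("red",((0,120,80),(8,255,255),(248,200,262,214)))):
        m=cv2.inRange(cv2.cvtColor(p,cv2.COLOR_RGB2HSV),*r[:2]);b=r[2];v,u=np.nonzero(m[b[1]:b[3],b[0]:b[2]]);print(nm,len(u),u.mean()+b[0],v.mean()+b[1],(hit(R,o,(u.mean()+b[0],v.mean()+b[1]),.045)*1e3).round(1))
E
python3 house.py
```

```text
yaw -110.87344672316696 o [ 0.5553 -0.0169  0.042 ] res [-15.4   0.4   0.3   0.1   0.    0.2   0.4   0.   -0.2   0.1   0.1   0.2
  -0.3  -0.3  -0.1  -0.3  -0.1   0.4   0.2   0.2   0.2  -0.1   0.   -0.1
   0.    0.3  -0.2  -0.1  -0.2  -0.1  -0.1  -0. ] zsd [ 2. -3.  0.  2.  7. -2. -3.  2.  2. -0.  0.  4.  0. -3.  3. -2. -1.  1.
  4. -1. -1. -3.  0. -3. -1.  2.  2. -2. -5. -0.]
start [ 0.6143 -0.0349  0.0891] [[286.9 175.1]] [[323.2 212.1]]
corner [0.6347 0.0187 0.0489] [[270.2 171.5]] [[318.2 214. ]]
end [0.5198 0.0625 0.0489] [[256.4 206.2]] [[277.5 217.8]]
hinge [ 0.5481 -0.0359  0.1124] [[287.4 194.4]] [[303.8 211.3]]
green 39 285.43589743589746 169.66666666666666 [13.2 76.8 45. ]
red 5 254.8 207.6 [-47.4 -67.9  45. ]
```

Emit:
apply_moves:
  motion:
    - {"xyz": [43,-62,0],"twist": 0.0,"jaw": 0.2}
    - {"xyz": [43,-75,20],"twist": 0.0,"jaw": 0.2}
    - {"xyz": [43,-75,60],"twist": 0.0,"jaw": 0.2}
    - {"xyz": [43,-75,100],"twist": 0.0,"jaw": 0.2}
    - {"xyz": [43,-75,106],"twist": 0.0,"jaw": 0.2}

```text
time: 1.45
ee_pos: [0.5025, -0.2924, 0.1207]
tcp_rot: [-179.8, 0.2, 22.4]
wrist_force: [-0.4, 0.3, 0.4]
opening: 0.0518
grasp_force: 0.0
```

Emit:
apply_moves:
  motion:
    - {"xyz": [0,0,0],"twist": 0.0,"jaw": -0.8}
    - {"xyz": [0,0,0],"twist": 0.0,"jaw": -0.8}
    - {"xyz": [0,0,0],"twist": 0.0,"jaw": -0.8}
    - {"xyz": [0,0,0],"twist": 0.0,"jaw": -0.8}
  grip_force: 20

```text
time: 1.95
ee_pos: [0.5051, -0.2934, 0.1257]
tcp_rot: [179.9, -0.1, 22.4]
wrist_force: [-1.9, 1.9, 7.4]
opening: 0.0092
grasp_force: 20.3
```

Emit:
apply_moves:
  motion:
    - {"xyz": [0,0,-15],"twist": 0.0,"jaw": -0.8}
    - {"xyz": [0,0,-30],"twist": 0.0,"jaw": -0.8}
    - {"xyz": [0,0,-40],"twist": 0.0,"jaw": -0.8}

```text
time: 2.33
ee_pos: [0.5048, -0.2932, 0.1653]
tcp_rot: [179.9, -0.1, 22.4]
wrist_force: [0.5, -0.0, -1.3]
opening: 0.0091
grasp_force: 19.5
```

Run:
```python
from h import *
ims=[]
for n in("side","top"):
    p,d=camera(n);np.savez(f"{n}2.npz",p=p,d=d);o=sensors.get_obs()["ee_pos"]
    u,v=proj(n,o)[0].round().astype(int);ims.append(cv2.resize(p[v-25:v+35,u-30:u+30],(400,400),interpolation=cv2.INTER_CUBIC));print(n,u,v)
cv2.imwrite("pics/g2.png",np.hstack(ims)[...,::-1])
```

```text
side 349 246
top 374 206
```

View pics/g2.png

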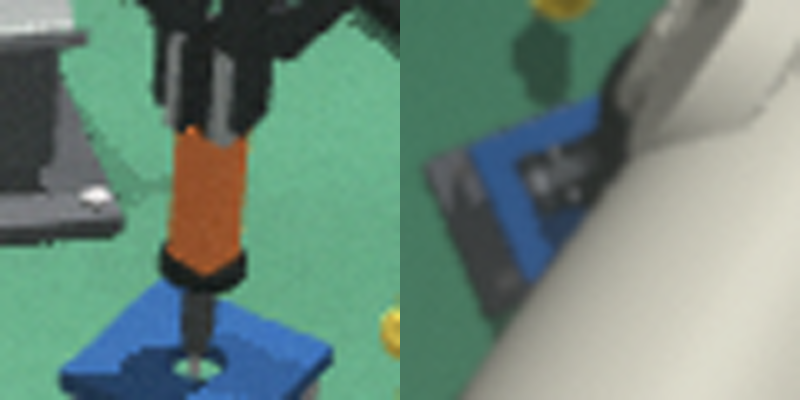

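The side crop shows the fingers holding only the very top of the stylus. The visible fingertips are at crop y≈135, but the TCP projects to y≈167. I'll check the fingertip height against the depth.

Run:
```python
from h import *
print(bot.tcp_to_tips, sensors.get_obs()["opening"], sensors.get_obs()["ee_pos"])
for k in(1,2):
  z=np.load(f"side{k}.npz");p,d=z["p"],z["d"];W=cloud("side",d)
  c=(0.4955,-.3771) if k==1 else (.505,-.293)
  m=(np.hypot(W[...,0]-c[0],W[...,1]-c[1])<.075)&(W[...,2]>.06)&(W[...,2]<.4)
  g=p.max(-1)<75
  mm=m&g; print(k,"dark z hist",np.histogram(W[mm][:,2],bins=np.arange(.06,.3,.01)))
  if k==2:
    o=cv2.inRange(cv2.cvtColor(p,cv2.COLOR_RGB2HSV),(3,150,60),(17,255,255))>0
    print("orange",W[o&m].min(0),W[o&m].max(0),np.percentile(W[o&m][:,2],[5,50,95]))
    for v in range(228,275,2): print(v,[tuple((W[v,u]*1000).astype(int)) +(tuple(int(x) for x in p[v,u]),) for u in(348,351)])
  else:
    v,u=np.nonzero(mm);i=np.argsort(W[mm][:,2])[:12];print(W[mm][i].round(3).tolist(),u[i],v[i])
```

```text
0.017 0.009590819776502375 [ 0.50496144 -0.29326962  0.16530733]
1 dark z hist (array([ 0,  5, 18,  1,  0,  0,  0,  0,  0,  0,  0,  0,  0,  0,  0,  0,  0,
        0,  0, 23, 62, 60, 58]), array([0.06, 0.07, 0.08, 0.09, 0.1 , 0.11, 0.12, 0.13, 0.14, 0.15, 0.16,
       0.17, 0.18, 0.19, 0.2 , 0.21, 0.22, 0.23, 0.24, 0.25, 0.26, 0.27,
       0.28, 0.29]))
[[0.478, -0.307, 0.076], [0.486, -0.33, 0.077], [0.479, -0.314, 0.078], [0.48, -0.316, 0.079], [0.482, -0.321, 0.079], [0.499, -0.305, 0.084], [0.503, -0.307, 0.084], [0.5, -0.307, 0.085], [0.508, -0.309, 0.086], [0.506, -0.308, 0.086], [0.501, -0.306, 0.086], [0.507, -0.305, 0.087]] [341 350 343 344 346 348 350 349 352 351 349 351] [284 288 285 285 286 278 278 278 277 277 277 276]
2 dark z hist (array([  0,   9,   2,  11,  15,   8,  45,   1,   0,   0,   0,   0,  19,
        38,  48,  46,  65, 155, 121, 149, 159, 206, 175]), array([0.06, 0.07, 0.08, 0.09, 0.1 , 0.11, 0.12, 0.13, 0.14, 0.15, 0.16,
       0.17, 0.18, 0.19, 0.2 , 0.21, 0.22, 0.23, 0.24, 0.25, 0.26, 0.27,
       0.28, 0.29]))
orange [ 0.49518619 -0.30627967  0.12730044] [ 
[... 2502 characters left out ...]
.int64(504), np.int64(-305), np.int64(122), (20, 28, 24))]
266 [(np.int64(503), np.int64(-296), np.int64(111), (51, 53, 54)), (np.int64(533), np.int64(-270), np.int64(82), (54, 81, 108))]
268 [(np.int64(503), np.int64(-297), np.int64(106), (52, 55, 56)), (np.int64(528), np.int64(-278), np.int64(83), (56, 94, 142))]
270 [(np.int64(504), np.int64(-296), np.int64(99), (51, 54, 56)), (np.int64(524), np.int64(-283), np.int64(82), (61, 110, 176))]
272 [(np.int64(502), np.int64(-299), np.int64(96), (52, 54, 54)), (np.int64(517), np.int64(-292), np.int64(85), (52, 94, 148))]
274 [(np.int64(505), np.int64(-296), np.int64(87), (75, 78, 77)), (np.int64(518), np.int64(-291), np.int64(78), (31, 50, 76))]
```

Run:
```python
from h import *
z=np.load("side0.npz");p,d=z["p"],z["d"];W=cloud("side",d);e=np.array([.2296,-.4995,.2108])
print(proj("side",e))
m=(np.hypot(W[...,0]-e[0],W[...,1]-e[1])<.09)&(W[...,2]>.1)&(W[...,2]<.45)&(p.max(-1)<110)
v,u=np.nonzero(m);P=W[m];i=np.argsort(P[:,2])[:400:25]
a=np.radians(24.68);T=np.array([[np.cos(a),np.sin(a),0],[np.sin(a),-np.cos(a),0],[0,0,-1]])
for j in i: print(u[j],v[j],P[j].round(3),((P[j]-e)@T*1000).round())
z=np.load("side2.npz");p,d=z["p"],z["d"];W=cloud("side",d);e=np.array([.505,-.2932,.1653]);a=np.radians(22.4);T=np.array([[np.cos(a),np.sin(a),0],[np.sin(a),-np.cos(a),0],[0,0,-1]])
q=((W-e)@T*1000);m=(abs(q).max(-1)<80)&(q[...,2]<0)&(abs(q[...,0])<60)
for v in range(210,244,3):
    u=np.nonzero(m[v])[0]; print(v,[(int(k),*q[v,k].round().astype(int).tolist(),int(p[v,k].max())) for k in u[::5]])
```

```text
[[292.13352387 333.77493563]]
271 309 [ 0.213 -0.46   0.241] [  1. -43. -31.]
315 335 [ 0.24  -0.551  0.247] [-12.  51. -36.]
314 333 [ 0.239 -0.549  0.25 ] [-12.  49. -40.]
318 331 [ 0.245 -0.551  0.253] [ -8.  53. -42.]
324 327 [ 0.256 -0.55   0.255] [  3.  57. -45.]
268 305 [ 0.205 -0.465  0.258] [ -8. -42. -47.]
314 328 [ 0.239 -0.547  0.259] [-11.  48. -48.]
270 301 [ 0.21  -0.462  0.261] [ -2. -42. -51.]
271 299 [ 0.213 -0.46   0.263] [  2. -43. -52.]
272 297 [ 0.216 -0.459  0.265] [  4. -43. -55.]
318 324 [ 0.244 -0.55   0.267] [ -8.  52. -57.]
321 324 [ 0.247 -0.554  0.269] [ -7.  57. -58.]
273 294 [ 0.217 -0.459  0.271] [  6. -42. -60.]
313 321 [ 0.238 -0.546  0.273] [-12.  46. -62.]
272 293 [ 0.215 -0.46   0.275] [  3. -42. -64.]
315 320 [ 0.239 -0.549  0.277] [-12.  49. -67.]
210 [(337, 8, -42, -75, 47)]
213 [(332, -14, -41, -79, 60), (338, 6, -37, -70, 92)]
216 [(333, -12, -39, -71, 106), (338, -11, -27, -75, 42), (348, 8, -13, -71, 40)]
219 [(335, -12, -34, -65, 54), (340, -9, -23, -67, 38), (345, -14, -8, -75, 36), (350, 5, -6, -66, 40)]
222 [(341, -12, -18, -63, 58), (346, -12, -6, -67, 42), (352, -11, 9, -72, 52), (357, -6, 18, -73, 38), (362, 2, 25, -72, 47)]
225 [(342, -8, -17, -53, 81), (347, -8, -5, -58, 35), (352, -11, 9, -65, 41), (357, -8, 19, -67, 38), (362, -11, 32, -73, 39)]
228 [(342, -9, -16, -46, 80), (347, -10, -4, -51, 39), (352, -13, 10, -58, 42), (357, -9, 21, -61, 36), (362, -15, 35, -69, 38)]
231 [(342, -8, -16, -38, 63), (347, -8, -4, -43, 34), (352, -10, 10, -49, 109), (357, -2, 18, -48, 38)]
234 [(342, -9, -15, -31, 53), (347, -6, -4, -33, 37), (352, -11, 10, -42, 111), (357, -4, 19, -42, 38)]
237 [(343, -12, -11, -26, 149), (348, 0, -5, -22, 36), (353, -9, 12, -34, 72), (358, 1, 20, -32, 39)]
240 [(345, -9, -6, -18, 74), (350, -12, 8, -26, 85), (355, -8, 17, -27, 38)]
243 [(345, -5, -9, -7, 144), (350, -8, 6, -15, 147), (355, 9, 9, -7, 154)]
```

The depth shows the real fingertips about 38 mm farther back than stated, so the fingers closed on the button. I'll set the stylus down, open, go 43 mm lower and grip the handle properly.

Emit:
apply_moves:
  motion:
    - {"xyz": [0,0,20],"twist": 0.0,"jaw": -0.8}
    - {"xyz": [0,0,37],"twist": 0.0,"jaw": -0.8}
    - {"xyz": [0,0,40],"twist": 0.0,"jaw": -0.8}
    - {"xyz": [0,0,40],"twist": 0.0,"jaw": -0.8}

```text
time: 2.92
ee_pos: [0.5046, -0.2931, 0.1255]
tcp_rot: [179.9, -0.1, 22.4]
wrist_force: [-3.8, 1.9, 16.5]
opening: 0.0091
grasp_force: 34.0
```

Emit:
apply_moves:
  motion:
    - {"xyz": [0,0,0],"twist": 0.0,"jaw": 0.2}
    - {"xyz": [0,0,0],"twist": 0.0,"jaw": 0.2}
    - {"xyz": [0,0,15],"twist": 0.0,"jaw": 0.2}
    - {"xyz": [0,0,35],"twist": 0.0,"jaw": 0.2}
    - {"xyz": [0,0,44],"twist": 0.0,"jaw": 0.2}

```text
time: 3.55
ee_pos: [0.5034, -0.2923, 0.0769]
tcp_rot: [-179.9, 0.1, 22.4]
wrist_force: [0.2, -0.3, -0.3]
opening: 0.0513
grasp_force: 0.0
```

Emit:
apply_moves:
  motion:
    - {"xyz": [0,0,0],"twist": 0.0,"jaw": -0.8}
    - {"xyz": [0,0,0],"twist": 0.0,"jaw": -0.8}
    - {"xyz": [0,0,0],"twist": 0.0,"jaw": -0.8}
    - {"xyz": [0,0,0],"twist": 0.0,"jaw": -0.8}
  grip_force: 20

```text
time: 4.05
ee_pos: [0.5045, -0.293, 0.0799]
tcp_rot: [180.0, -0.0, 22.4]
wrist_force: [0.4, -0.1, -0.6]
opening: 0.0195
grasp_force: 21.0
```

Emit:
apply_moves:
  motion:
    - {"xyz": [0,0,-20],"twist": 0.0,"jaw": -0.8}
    - {"xyz": [0,0,-41],"twist": 0.0,"jaw": -0.8}
    - {"xyz": [5,0,-41],"twist": 0.0,"jaw": -0.8}
    - {"xyz": [10,0,-41],"twist": 0.0,"jaw": -0.8}

```text
time: 4.55
ee_pos: [0.5138, -0.2889, 0.1198]
tcp_rot: [-180.0, 0.0, 22.4]
wrist_force: [-0.5, -0.5, -0.8]
opening: 0.0194
grasp_force: 18.4
```

Emit:
apply_moves:
  motion:
    - {"xyz": [6,0,0],"twist": 0.0,"jaw": -0.8}
    - {"xyz": [12,0,1],"twist": 0.0,"jaw": -0.8}
    - {"xyz": [18,0,2],"twist": 0.0,"jaw": -0.8}
    - {"xyz": [23,0,3],"twist": 0.0,"jaw": -0.8}
    - {"xyz": [23,0,3],"twist": 0.0,"jaw": -0.8}

```text
time: 5.18
ee_pos: [0.5352, -0.28, 0.1172]
tcp_rot: [-180.0, -0.0, 22.4]
wrist_force: [-2.8, -0.3, -1.6]
opening: 0.0176
grasp_force: 27.0
```

```bash
cat > tilt.py <<'E'
from h import *
import sys
k=sys.argv[1]
o=sensors.get_obs();R=Rn.from_euler("xyz",o["tcp_rot"],degrees=True).as_matrix();e=np.array(o["ee_pos"])
G=e-R[:,2]*.040
print("ee",e.round(4),"F",o["wrist_force"].round(1),"rot",o["tcp_rot"].round(2),"t",o["time"])
for n in("side","top"):
    p,d=camera(n);np.savez(f"{n}{k}.npz",p=p,d=d);W=cloud(n,d)
    q=(W-G)@R*1000
    near=(abs(q)<95).all(-1)
    hsv=cv2.cvtColor(p,cv2.COLOR_RGB2HSV)
    m=(cv2.inRange(hsv,(3,140,50),(17,255,255))>0)&near
    m2=(m).astype(np.uint8);v,u=np.nonzero(m2)
    if len(u)<15: print(n,"few",len(u));continue
    c=np.c_[u,v].astype(float);mu=c.mean(0);w,V=np.linalg.eigh(np.cov((c-mu).T));ax=V[:,1]
    # image axis -> plane through the camera; intersect with tool xz plane (y=0 through G)
    def hit(uv):
        cc,dr=ray(n,*uv);s=((G-cc)@R[:,1])/(dr@R[:,1]);return (cc+dr*s-G)@R*1000
    a,b=hit(mu-8*ax),hit(mu+8*ax);t=b-a
    if t[2]>0:t=-t
    off=a-t*a[2]/t[2]
    print(n,len(u),"tilt(handle to +x) deg",np.degrees(np.arctan2(t[0],-t[2])).round(1),"centre",hit(mu).round(1),"axis x at G height",off[0].round(1),"elong",np.sqrt(w).round(2), "cloud",np.median(q[m2>0],0).round(1))
E
python3 tilt.py 3
```

```text
ee [ 0.5352 -0.28    0.1172] F [-2.8 -0.3 -1.6] rot [-179.97   -0.     22.42] t 5.175
side 156 tilt(handle to +x) deg 3.7 centre [-7.5 -0.   4.7] axis x at G height -7.2 elong [2.08 6.75] cloud [-9.2  0.9  4.3]
top few 0
```

Run:
```python
from h import *
p=np.load("side3.npz")["p"];u,v=(360,245);cv2.imwrite("pics/t3.png",cv2.resize(p[v-35:v+40,u-50:u+50],(800,600),interpolation=cv2.INTER_CUBIC)[...,::-1])
```

```text
(no output)
```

View pics/t3.png

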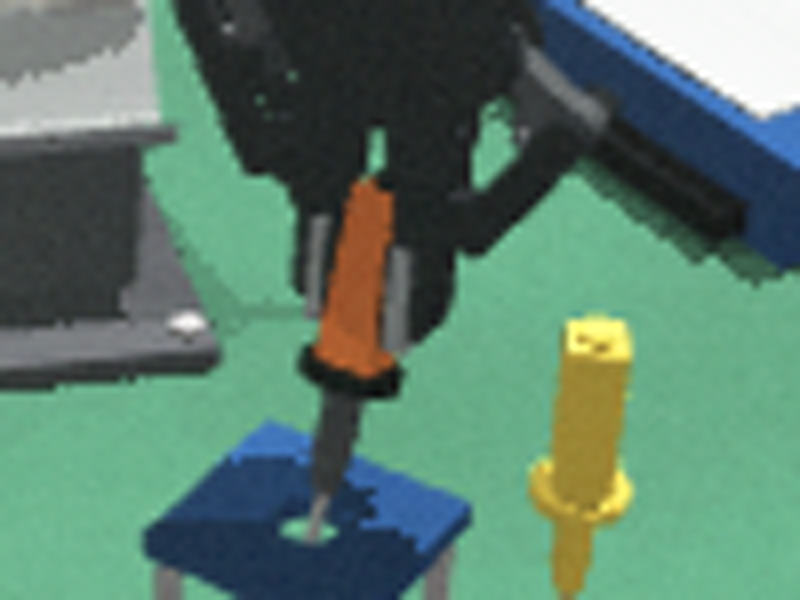

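The crop shows the stylus pivoting in the grip as planned. The handle top is at (372,185) and the tip is in the hole at (316,530), which is about 14° of tilt. I'll continue to about 35°.

Emit:
apply_moves:
  motion:
    - {"xyz": [6,0,2],"twist": 0.0,"jaw": -0.8}
    - {"xyz": [12,0,5],"twist": 0.0,"jaw": -0.8}
    - {"xyz": [17,0,8],"twist": 0.0,"jaw": -0.8}
    - {"xyz": [22,0,11],"twist": 0.0,"jaw": -0.8}
    - {"xyz": [22,0,11],"twist": 0.0,"jaw": -0.8}

```text
time: 5.9
ee_pos: [0.5557, -0.2717, 0.1062]
tcp_rot: [-180.0, -0.0, 22.4]
wrist_force: [-1.2, -0.8, -0.5]
opening: 0.0175
grasp_force: 26.8
```

```bash
cat > tilt3.py <<'E'
from h import *
import sys
k=sys.argv[1]
o=sensors.get_obs();R=Rn.from_euler("xyz",o["tcp_rot"],degrees=True).as_matrix();e=np.array(o["ee_pos"]);G=e-R[:,2]*.040
print("ee",e.round(4),"F",o["wrist_force"].round(1),"rot",o["tcp_rot"].round(2),"t",o["time"])
for n in sys.argv[2:]:
    p,d=camera(n);np.savez(f"{n}{k}.npz",p=p,d=d,e=e,R=R);W=cloud(n,d);q=(W-G)@R*1000
    m=(cv2.inRange(cv2.cvtColor(p,cv2.COLOR_RGB2HSV),(3,140,50),(17,255,255))>0)&(abs(q)<70).all(-1)
    m=cv2.erode(m.astype(np.uint8),np.ones((2,2)))>0;P=q[m];rng=np.random.default_rng(0);best=(0,)
    if len(P)<20: print(n,"few",len(P));continue
    for _ in range(500):
        a,b=P[rng.choice(len(P),2,0)]
        if abs(a[2]-b[2])<15: continue
        s=(b[0]-a[0])/(b[2]-a[2]);r=abs(P[:,0]-a[0]-s*(P[:,2]-a[2]))<4;best=max(best,(r.sum(),_,r),key=lambda t:t[:2])
    r=best[2];s,c=np.polyfit(P[r,2],P[r,0],1);print(n,len(P),r.sum(),"tilt",np.degrees(np.arctan(-s)).round(1),"face x at G",c.round(1),"z range",np.percentile(P[:,2],[2,98]).round(0))
E
python3 tilt3.py 4 side top
```

```text
ee [ 0.5557 -0.2717  0.1062] F [-1.2 -0.8 -0.5] rot [-1.7999e+02 -1.0000e-02  2.2420e+01] t 5.9
side 127 108 tilt 33.1 face x at G -10.8 z range [-24.  24.]
top few 0
```

Emit:
apply_moves:
  motion:
    - {"xyz": [0,0,0],"twist": 0.0,"jaw": -0.8}
    - {"xyz": [17,0,-25],"twist": 0.0,"jaw": -0.8}
    - {"xyz": [17,0,-80],"twist": 0.0,"jaw": -0.8}
    - {"xyz": [17,0,-140],"twist": 0.0,"jaw": -0.8}
    - {"xyz": [17,0,-195],"twist": 0.0,"jaw": -0.8}
  grip_force: 80

```text
time: 6.62
ee_pos: [0.5709, -0.2653, 0.304]
tcp_rot: [180.0, -0.1, 22.4]
wrist_force: [1.2, -0.5, -0.6]
opening: 0.0171
grasp_force: 78.7
```

Emit:
apply_moves:
  motion:
    - {"xyz": [36,-50,0],"twist": -0.16,"jaw": -0.8}
    - {"xyz": [72,-101,0],"twist": -0.33,"jaw": -0.8}
    - {"xyz": [108,-151,0],"twist": -0.49,"jaw": -0.8}
    - {"xyz": [144,-202,0],"twist": -0.65,"jaw": -0.8}
    - {"xyz": [179,-252,0],"twist": -0.815,"jaw": -0.8}

```text
time: 7.25
ee_pos: [0.6407, 0.0379, 0.3018]
tcp_rot: [180.0, -0.0, 69.4]
wrist_force: [0.2, -1.1, -0.2]
opening: 0.0168
grasp_force: 78.9
```

Emit:
apply_moves:
  motion:
    - {"xyz": [0,0,0],"twist": 0.0,"jaw": -0.8}
    - {"xyz": [0,0,50],"twist": 0.0,"jaw": -0.8}
    - {"xyz": [0,0,100],"twist": 0.0,"jaw": -0.8}
    - {"xyz": [0,0,100],"twist": 0.0,"jaw": -0.8}

```text
time: 7.75
ee_pos: [0.638, 0.0349, 0.197]
tcp_rot: [-179.5, 0.2, 69.0]
wrist_force: [-0.9, 0.3, -0.5]
opening: 0.0173
grasp_force: 79.0
```

```bash
python3 tilt3.py 5 side top
python3 - <<'E'
from h import *
ims=[]
for n in("side","top"):
    z=np.load(f"{n}5.npz");tip=z["e"]+z["R"]@np.array([-.0528,0,.0354]);u,v=proj(n,tip)[0];print(n,u,v,proj(n,z["e"]-z["R"][:,2]*.04))
    a,b=int(u)-30,int(v)-35;print("crop origin",a,b);ims.append(cv2.resize(z["p"][b:b+60,a:a+60],(400,400),interpolation=cv2.INTER_CUBIC))
cv2.imwrite("pics/t5.png",np.hstack(ims)[...,::-1])
E
```

```text
ee [0.638  0.0349 0.197 ] F [-0.9  0.3 -0.5] rot [-179.55    0.19   69.01] t 7.75
side 79 59 tilt 33.2 face x at G -10.5 z range [-19.  21.]
top few 0
side 321.2659494536766 186.16629496566043 [[318.03584476 153.83978112]]
crop origin 291 151
top 280.69339642062255 168.42988833853494 [[263.67458493 155.57055303]]
crop origin 250 133
```

View pics/t5.png

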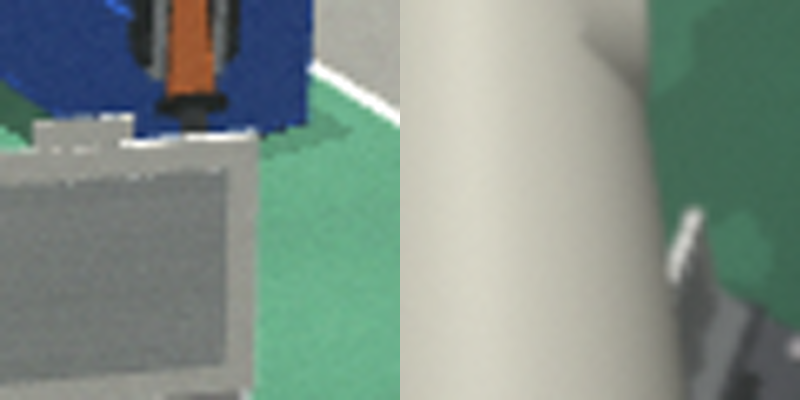

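The side view shows the tip hidden behind the lid, and the top view is covered by the arm. I'll raise the stylus above the lid and measure the tip in the side view.

Emit:
apply_moves:
  motion:
    - {"xyz": [0,0,-60],"twist": 0.0,"jaw": -0.8}
    - {"xyz": [0,0,-110],"twist": 0.0,"jaw": -0.8}
    - {"xyz": [0,0,-125],"twist": 0.0,"jaw": -0.8}
    - {"xyz": [0,0,-125],"twist": 0.0,"jaw": -0.8}
    - {"xyz": [0,0,-125],"twist": 0.0,"jaw": -0.8}

```text
time: 8.48
ee_pos: [0.6407, 0.0356, 0.3271]
tcp_rot: [179.9, -0.0, 69.1]
wrist_force: [-0.7, 0.4, -1.0]
opening: 0.0169
grasp_force: 78.9
```

```bash
python3 tilt3.py 6 side
python3 - <<'E'
from h import *
z=np.load("side6.npz");e,R=z["e"],z["R"];tip=e+R@np.array([-.0528,0,.0354]);u,v=proj("side",tip)[0];print(u,v)
a,b=int(u)-30,int(v)-35;print("crop origin",a,b);cv2.imwrite("pics/t6.png",cv2.resize(z["p"][b:b+60,a:a+60],(600,600),interpolation=cv2.INTER_CUBIC)[...,::-1])
E
```

```text
ee [0.6407 0.0356 0.3271] F [-0.7  0.4 -1. ] rot [ 1.7993e+02 -3.0000e-02  6.9070e+01] t 8.475
side 93 77 tilt 33.1 face x at G -12.2 z range [-21.  20.]
323.7321519468839 142.54462867472296
crop origin 293 107
```

View pics/t6.png

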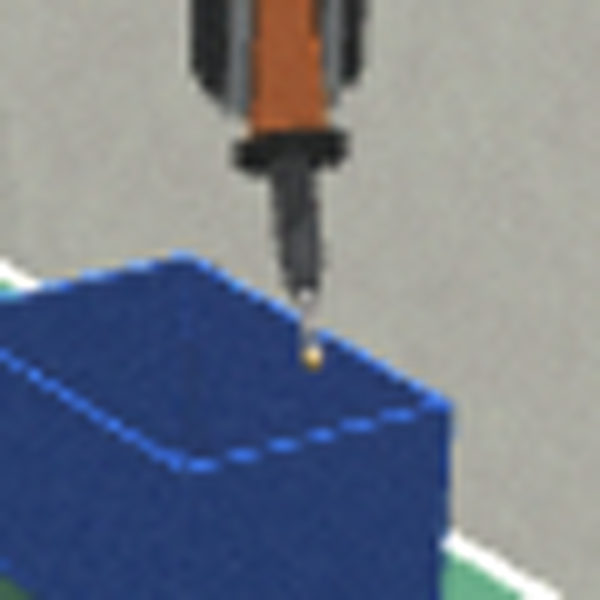

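The crop shows the ball at (312,354), which is px (323.8,142.0). This matches the predicted tip to about 0.5 mm, but this view can't resolve the tilt. I'll turn the tool 90° to measure it.

Emit:
apply_moves:
  motion:
    - {"xyz": [0,0,0],"twist": 0.18,"jaw": -0.8}
    - {"xyz": [0,0,0],"twist": 0.36,"jaw": -0.8}
    - {"xyz": [0,0,0],"twist": 0.54,"jaw": -0.8}
    - {"xyz": [0,0,0],"twist": 0.72,"jaw": -0.8}
    - {"xyz": [0,0,0],"twist": 0.9,"jaw": -0.8}

```text
time: 9.15
ee_pos: [0.6402, 0.0357, 0.3259]
tcp_rot: [-180.0, 0.1, 17.2]
wrist_force: [-0.2, 0.4, -1.4]
opening: 0.0169
grasp_force: 78.9
```

Emit:
apply_moves:
  motion:
    - {"xyz": [0,0,0],"twist": 0.18,"jaw": -0.8}
    - {"xyz": [0,0,0],"twist": 0.36,"jaw": -0.8}
    - {"xyz": [0,0,0],"twist": 0.54,"jaw": -0.8}
    - {"xyz": [0,0,0],"twist": 0.67,"jaw": -0.8}
    - {"xyz": [0,0,0],"twist": 0.67,"jaw": -0.8}

```text
time: 9.78
ee_pos: [0.626, -0.0646, 0.3261]
tcp_rot: [-175.0, 0.6, -8.2]
wrist_force: [-1.0, -0.0, -1.5]
opening: 0.0172
grasp_force: 78.9
```

```bash
python3 tilt3.py 7 side
python3 - <<'E'
from h import *
z=np.load("side7.npz");e,R=z["e"],z["R"]
for f in(32,35,38):
    t=np.radians(f);print(f,proj("side",e+R@np.array([-.0895*np.sin(t),0,-.04+.0895*np.cos(t)])))
tip=e+R@np.array([-.0528,0,.0354]);u,v=proj("side",tip)[0]
a,b=int(u)-30,int(v)-40;print("crop origin",a,b);cv2.imwrite("pics/t7.png",cv2.resize(z["p"][b:b+60,a:a+60],(600,600),interpolation=cv2.INTER_CUBIC)[...,::-1])
E
```

```text
ee [ 0.626  -0.0646  0.3261] F [-1.  -0.  -1.5] rot [-175.03    0.58   -8.24] t 9.775
side 54 42 tilt 30.9 face x at G -10.6 z range [-2. 26.]
32 [[318.96846273 151.44947582]]
35 [[317.66644944 150.77773249]]
38 [[316.41444055 150.02459316]]
crop origin 287 111
```

View pics/t7.png

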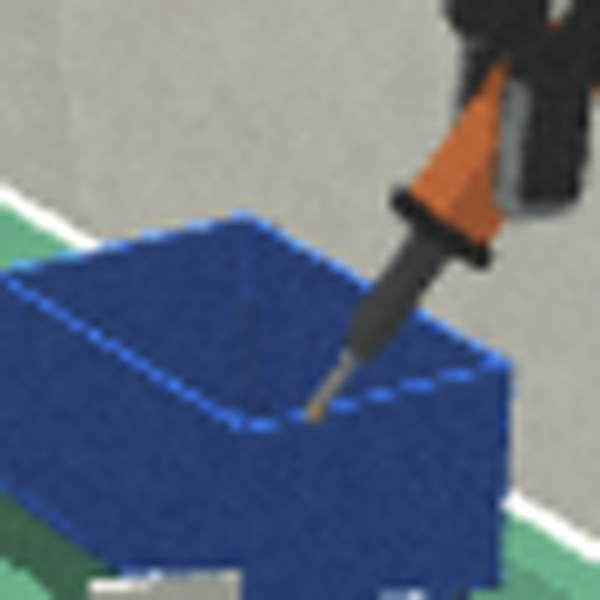

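The crop shows the ball at (314,412), which is px (317.9,151.8), so the tilt is close to 35°. But the TCP pose has shifted unexpectedly, so I'll check the joints.

Run:
```python
from h import *
o=sensors.get_obs();print({k:np.round(o[k],3) for k in("q","qd","joint_efforts","ee_pos","tcp_rot","wrist_force","torque")})
z=np.load("side7.npz");e,R=z["e"],z["R"];c,d=ray("side",317.9,151.8);G=e-R[:,2]*.04
s=((G-c)@R[:,1])/(d@R[:,1]);print("ball in tool (G)",((c+d*s-G)@R*1e3).round(1))
z=np.load("side6.npz");e,R=z["e"],z["R"];c,d=ray("side",323.75,141.95);G=e-R[:,2]*.04
s=((G-c)@R[:,1])/(d@R[:,1]);print("ball in tool (G) y=0",((c+d*s-G)@R*1e3).round(1))
```

```text
{'q': array([ -8.446,  23.219,  45.265, 112.616,   4.915, 179.944]), 'qd': array([ 1.883e+00,  1.160e-01,  8.240e-01,  2.120e-01, -4.810e-01,
        1.000e-03]), 'joint_efforts': array([ 3.9420e+00, -6.6587e+01,  4.2096e+01, -5.5000e-02,  9.8400e-01,
        1.0000e-03]), 'ee_pos': array([ 0.626, -0.066,  0.326]), 'tcp_rot': array([-175.084,    0.565,   -8.39 ]), 'wrist_force': array([-0.903, -0.096, -0.76 ]), 'torque': array([-0.123,  0.057,  0.03 ])}
ball in tool (G) [-50.4   0.   76.4]
ball in tool (G) y=0 [-52.8   0.   73.7]
```

Joint 6 reached its limit at 180°, because yaw = q1 − q6 + 180. I'll turn back. The tilt comes out at about 34°, which is good enough.

Emit:
apply_moves:
  motion:
    - {"xyz": [0,0,0],"twist": -0.18,"jaw": -0.8}
    - {"xyz": [0,0,0],"twist": -0.36,"jaw": -0.8}
    - {"xyz": [0,0,0],"twist": -0.54,"jaw": -0.8}
    - {"xyz": [0,0,0],"twist": -0.67,"jaw": -0.8}
    - {"xyz": [0,0,0],"twist": -0.67,"jaw": -0.8}

```text
time: 10.45
ee_pos: [0.6263, -0.0633, 0.3265]
tcp_rot: [-175.8, -2.6, 30.1]
wrist_force: [0.1, -0.5, -0.6]
opening: 0.0168
grasp_force: 78.9
```

Run:
```python
from h import *
o=sensors.get_obs();R=Rn.from_euler("xyz",o["tcp_rot"],degrees=True).as_matrix();print(np.round(o["q"],2),o["ee_pos"])
zt=R[:,2];n=np.array([-.204,-.536,-.819]);n/=np.linalg.norm(n);print("toolz",zt.round(4),"angle to -z_h",np.degrees(np.arccos(zt@n)))
f=np.radians(33.8);u=np.array([-np.sin(f),0,np.cos(f)])
for tw in np.arange(-60,-20,2):
    w=R@Rn.from_euler("z",tw,degrees=True).as_matrix()@u
    print(tw,np.degrees(np.arccos(w@n)).round(1),end="; ")
```

```text
[ -8.16  23.27  45.35 112.62   4.94 141.61] [ 0.62632024 -0.06330708  0.32650895]
toolz [ 0.0029  0.0867 -0.9962] angle to -z_h 39.73655203543818
-60 12.8; -58 11.8; -56 10.7; -54 9.8; -52 8.9; -50 8.0; -48 7.3; -46 6.7; -44 6.2; -42 6.0; -40 6.0; -38 6.2; -36 6.6; -34 7.2; -32 8.0; -30 8.8; -28 9.7; -26 10.7; -24 11.7; -22 12.8;
```

The limit event left the tool tilted 5° the wrong way. The reached pose becomes the new commanded pose. I'll undo it symmetrically at the opposite joint 6 limit, in free space above the lid.

Emit:
apply_moves:
  motion:
    - {"xyz": [0,0,0],"twist": -0.185,"jaw": -0.8}
    - {"xyz": [0,0,0],"twist": -0.37,"jaw": -0.8}
    - {"xyz": [0,0,0],"twist": -0.555,"jaw": -0.8}
    - {"xyz": [0,0,0],"twist": -0.74,"jaw": -0.8}
    - {"xyz": [0,0,0],"twist": -0.925,"jaw": -0.8}

```text
time: 11.08
ee_pos: [0.6264, -0.0634, 0.3266]
tcp_rot: [-179.6, -5.0, 83.4]
wrist_force: [0.5, 0.3, -1.8]
opening: 0.0171
grasp_force: 78.9
```

Emit:
apply_moves:
  motion:
    - {"xyz": [0,0,0],"twist": -0.185,"jaw": -0.8}
    - {"xyz": [0,0,0],"twist": -0.37,"jaw": -0.8}
    - {"xyz": [0,0,0],"twist": -0.555,"jaw": -0.8}
    - {"xyz": [0,0,0],"twist": -0.74,"jaw": -0.8}
    - {"xyz": [0,0,0],"twist": -0.925,"jaw": -0.8}

```text
time: 11.7
ee_pos: [0.6264, -0.0634, 0.3266]
tcp_rot: [176.3, -3.3, 136.5]
wrist_force: [0.2, 0.9, -0.9]
opening: 0.0169
grasp_force: 78.9
```

Emit:
apply_moves:
  motion:
    - {"xyz": [0,0,0],"twist": -0.185,"jaw": -0.8}
    - {"xyz": [0,0,0],"twist": -0.37,"jaw": -0.8}
    - {"xyz": [0,0,0],"twist": -0.555,"jaw": -0.8}
    - {"xyz": [0,0,0],"twist": -0.74,"jaw": -0.8}
    - {"xyz": [0,0,0],"twist": -0.925,"jaw": -0.8}

```text
time: 12.32
ee_pos: [0.6264, -0.0634, 0.3266]
tcp_rot: [175.1, 1.0, -170.7]
wrist_force: [0.4, 0.1, -1.6]
opening: 0.0173
grasp_force: 78.9
```

Emit:
apply_moves:
  motion:
    - {"xyz": [0,0,0],"twist": -0.185,"jaw": -0.8}
    - {"xyz": [0,0,0],"twist": -0.37,"jaw": -0.8}
    - {"xyz": [0,0,0],"twist": -0.555,"jaw": -0.8}
    - {"xyz": [0,0,0],"twist": -0.74,"jaw": -0.8}
    - {"xyz": [0,0,0],"twist": -0.925,"jaw": -0.8}

```text
time: 12.95
ee_pos: [0.6264, -0.0634, 0.3266]
tcp_rot: [177.9, 4.5, -117.7]
wrist_force: [0.3, -0.2, -1.0]
opening: 0.0169
grasp_force: 78.9
```

Emit:
apply_moves:
  motion:
    - {"xyz": [0,0,0],"twist": -0.185,"jaw": -0.8}
    - {"xyz": [0,0,0],"twist": -0.37,"jaw": -0.8}
    - {"xyz": [0,0,0],"twist": -0.555,"jaw": -0.8}
    - {"xyz": [0,0,0],"twist": -0.74,"jaw": -0.8}
    - {"xyz": [0,0,0],"twist": -0.925,"jaw": -0.8}

```text
time: 13.58
ee_pos: [0.6263, -0.0634, 0.3266]
tcp_rot: [-177.7, 4.4, -64.5]
wrist_force: [-0.2, -0.2, -0.3]
opening: 0.0173
grasp_force: 78.9
```

Emit:
apply_moves:
  motion:
    - {"xyz": [0,0,0],"twist": -0.185,"jaw": -0.8}
    - {"xyz": [0,0,0],"twist": -0.37,"jaw": -0.8}
    - {"xyz": [0,0,0],"twist": -0.555,"jaw": -0.8}
    - {"xyz": [0,0,0],"twist": -0.74,"jaw": -0.8}
    - {"xyz": [0,0,0],"twist": -0.925,"jaw": -0.8}

```text
time: 14.2
ee_pos: [0.6263, -0.0634, 0.3266]
tcp_rot: [-175.1, 0.8, -11.6]
wrist_force: [0.6, 0.1, -1.1]
opening: 0.0169
grasp_force: 78.9
```

```bash
cat > st.py <<'E'
from h import *
o=sensors.get_obs();R=Rn.from_euler("xyz",o["tcp_rot"],degrees=True).as_matrix()
n=np.array([-.204,-.536,-.819]);n/=np.linalg.norm(n);f=np.radians(33.8)
print("t",o["time"],"q",np.round(o["q"],2),"ee",np.round(o["ee_pos"],4),"rot",np.round(o["tcp_rot"],2),"toolz",R[:,2].round(4),"ang",np.degrees(np.arccos(R[:,2]@n)).round(2))
w=np.linspace(-3.2,3.2,641);a=[n@R@Rn.from_euler("z",t).as_matrix()@[-np.sin(f),0,np.cos(f)] for t in w];i=np.argmax(a);print("best twist",w[i],np.degrees(np.arccos(min(1,a[i]))))
E
python3 st.py
```

```text
t 14.2 q [  -8.17   23.28   45.36  112.62    4.95 -176.57] ee [ 0.6263 -0.0634  0.3266] rot [-175.09    0.82  -11.59] toolz [ 0.0031  0.0867 -0.9962] ang 39.74
best twist -1.4400000000000002 5.943876591146261
```

Emit:
apply_moves:
  motion:
    - {"xyz": [0,0,0],"twist": -0.15,"jaw": -0.8}
    - {"xyz": [0,0,0],"twist": -0.3,"jaw": -0.8}
    - {"xyz": [0,0,0],"twist": -0.45,"jaw": -0.8}
    - {"xyz": [0,0,0],"twist": -0.45,"jaw": -0.8}
    - {"xyz": [0,0,0],"twist": -0.45,"jaw": -0.8}

```text
time: 14.82
ee_pos: [0.6181, 0.0569, 0.3265]
tcp_rot: [-179.0, -1.1, 4.6]
wrist_force: [0.6, -0.3, -0.1]
opening: 0.0171
grasp_force: 78.9
```

```bash
python3 st.py
```

```text
t 14.825 q [   4.77   19.59   40.58  109.92    1.01 -179.86] ee [0.6181 0.0569 0.3265] rot [-178.99   -1.07    4.63] toolz [ 0.0172  0.0192 -0.9997] ang 36.38
best twist -1.1100000000000003 2.5836424640498956
```

Emit:
apply_moves:
  motion:
    - {"xyz": [0,0,0],"twist": -0.1,"jaw": -0.8}
    - {"xyz": [0,0,0],"twist": -0.2,"jaw": -0.8}
    - {"xyz": [0,0,0],"twist": -0.2,"jaw": -0.8}
    - {"xyz": [0,0,0],"twist": -0.2,"jaw": -0.8}

```text
time: 15.32
ee_pos: [0.6083, 0.1079, 0.3266]
tcp_rot: [178.5, -1.1, 10.7]
wrist_force: [0.0, 0.7, -1.6]
opening: 0.0168
grasp_force: 78.9
```

```bash
python3 st.py
```

```text
t 15.325 q [  10.78   19.     39.82  109.68   -1.46 -179.91] ee [0.6083 0.1079 0.3266] rot [178.54  -1.14  10.69] toolz [ 0.0243 -0.0213 -0.9995] ang 34.4
best twist -0.98 0.6061475818132911
```

Emit:
apply_moves:
  motion:
    - {"xyz": [0,0,0],"twist": 0.185,"jaw": -0.8}
    - {"xyz": [0,0,0],"twist": 0.37,"jaw": -0.8}
    - {"xyz": [0,0,0],"twist": 0.555,"jaw": -0.8}
    - {"xyz": [0,0,0],"twist": 0.74,"jaw": -0.8}
    - {"xyz": [0,0,0],"twist": 0.925,"jaw": -0.8}

```text
time: 15.95
ee_pos: [0.6086, 0.1069, 0.3266]
tcp_rot: [-180.0, -1.9, -42.8]
wrist_force: [-0.2, 0.0, -1.6]
opening: 0.017
grasp_force: 78.9
```

Emit:
apply_moves:
  motion:
    - {"xyz": [0,0,0],"twist": 0.185,"jaw": -0.8}
    - {"xyz": [0,0,0],"twist": 0.37,"jaw": -0.8}
    - {"xyz": [0,0,0],"twist": 0.555,"jaw": -0.8}
    - {"xyz": [0,0,0],"twist": 0.74,"jaw": -0.8}
    - {"xyz": [0,0,0],"twist": 0.925,"jaw": -0.8}

```text
time: 16.58
ee_pos: [0.6086, 0.107, 0.3265]
tcp_rot: [-178.5, -1.1, -95.8]
wrist_force: [0.4, 0.2, -0.3]
opening: 0.0172
grasp_force: 78.9
```

Emit:
apply_moves:
  motion:
    - {"xyz": [0,0,0],"twist": 0.185,"jaw": -0.8}
    - {"xyz": [0,0,0],"twist": 0.37,"jaw": -0.8}
    - {"xyz": [0,0,0],"twist": 0.555,"jaw": -0.8}
    - {"xyz": [0,0,0],"twist": 0.74,"jaw": -0.8}
    - {"xyz": [0,0,0],"twist": 0.925,"jaw": -0.8}

```text
time: 17.2
ee_pos: [0.6085, 0.107, 0.3265]
tcp_rot: [-178.2, 0.6, -148.7]
wrist_force: [-0.5, 0.0, -1.4]
opening: 0.017
grasp_force: 78.9
```

Emit:
apply_moves:
  motion:
    - {"xyz": [0,0,0],"twist": 0.185,"jaw": -0.8}
    - {"xyz": [0,0,0],"twist": 0.37,"jaw": -0.8}
    - {"xyz": [0,0,0],"twist": 0.555,"jaw": -0.8}
    - {"xyz": [0,0,0],"twist": 0.74,"jaw": -0.8}
    - {"xyz": [0,0,0],"twist": 0.925,"jaw": -0.8}

```text
time: 17.82
ee_pos: [0.6085, 0.107, 0.3265]
tcp_rot: [-179.4, 1.7, 158.3]
wrist_force: [0.2, -0.0, -0.9]
opening: 0.017
grasp_force: 78.9
```

Emit:
apply_moves:
  motion:
    - {"xyz": [0,0,0],"twist": 0.185,"jaw": -0.8}
    - {"xyz": [0,0,0],"twist": 0.37,"jaw": -0.8}
    - {"xyz": [0,0,0],"twist": 0.555,"jaw": -0.8}
    - {"xyz": [0,0,0],"twist": 0.74,"jaw": -0.8}
    - {"xyz": [0,0,0],"twist": 0.925,"jaw": -0.8}

```text
time: 18.45
ee_pos: [0.6085, 0.107, 0.3265]
tcp_rot: [179.0, 1.5, 105.2]
wrist_force: [-0.5, -0.5, -0.9]
opening: 0.0169
grasp_force: 78.9
```

Emit:
apply_moves:
  motion:
    - {"xyz": [0,0,0],"twist": 0.175,"jaw": -0.8}
    - {"xyz": [0,0,0],"twist": 0.35,"jaw": -0.8}
    - {"xyz": [0,0,0],"twist": 0.525,"jaw": -0.8}
    - {"xyz": [0,0,0],"twist": 0.678,"jaw": -0.8}
    - {"xyz": [0,0,0],"twist": 0.678,"jaw": -0.8}

```text
time: 19.08
ee_pos: [0.6085, 0.1072, 0.3265]
tcp_rot: [178.2, 0.6, 66.8]
wrist_force: [-0.5, -0.2, -0.2]
opening: 0.0169
grasp_force: 78.9
```

```bash
python3 st.py
cat > go.py <<'E'
from h import *
import sys
from house import frame
R_h,o_h=frame(np.load("house.npy"))
def tipvec(f=33.8,L=92.,gy=0): f=np.radians(f);return np.array([-L*np.sin(f),gy,L*np.cos(f)-40])/1e3
def now():
    o=sensors.get_obs();return np.array(o["ee_pos"]),Rn.from_euler("xyz",o["tcp_rot"],degrees=True).as_matrix(),o
if __name__=="__main__":
    e,R,o=now()
    tip=e+R@tipvec();print("tip in housing",((tip-o_h)@R_h*1e3).round(2),"F_h",(np.array(o["wrist_force"])@R_h).round(2),"t",o["time"])
    for a in sys.argv[1:]:
        P=np.array([float(x) for x in a.split(",")])/1e3;print(a,"move tool mm",(((o_h+R_h@P)-tip)@R*1e3).round(1))
    print("housing axes in tool: x",(R.T@R_h[:,0]).round(4),"y",(R.T@R_h[:,1]).round(4),"z",(R.T@R_h[:,2]).round(4))
    print("stylus tilt vs z_h",np.degrees(np.arccos(-R_h[:,2]@R@np.array([-np.sin(np.radians(33.8)),0,np.cos(np.radians(33.8))]))))
E
python3 go.py 23.5,61.5,81 23.5,61.5,51
```

```text
t 19.075 q [ 10.71  19.01  39.83 109.68  -1.46 123.85] ee [0.6085 0.1072 0.3265] rot [178.24   0.58  66.84] toolz [ 0.0243 -0.0214 -0.9995] ang 34.39
best twist 0.0 0.5998279813181386
tip in housing [ 74.32   4.57 251.48] F_h [ 0.16 -0.41 -0.39] t 19.075
23.5,61.5,81 move tool mm [-52.1  53.9 171.1]
23.5,61.5,51 move tool mm [-69.1  53.8 195.8]
housing axes in tool: x [-0.8243  0.0501 -0.564 ] y [0.04   0.9987 0.0303] z [ 0.5648  0.0024 -0.8252]
stylus tilt vs z_h 0.6036054281729004
```

Emit:
apply_moves:
  motion:
    - {"xyz": [-26,27,30],"twist": 0.0,"jaw": -0.8}
    - {"xyz": [-52,54,70],"twist": 0.0,"jaw": -0.8}
    - {"xyz": [-52,54,120],"twist": 0.0,"jaw": -0.8}
    - {"xyz": [-52,54,160],"twist": 0.0,"jaw": -0.8}
    - {"xyz": [-52,54,171],"twist": 0.0,"jaw": -0.8}

```text
time: 19.7
ee_pos: [0.6405, 0.0346, 0.1551]
tcp_rot: [178.5, 0.7, 67.0]
wrist_force: [0.1, -0.1, 0.7]
opening: 0.017
grasp_force: 78.9
```

Emit:
apply_moves:
  motion:
    - {"xyz": [-6,0,8],"twist": 0.0,"jaw": -0.8}
    - {"xyz": [-12,0,17],"twist": 0.0,"jaw": -0.8}
    - {"xyz": [-17,0,25],"twist": 0.0,"jaw": -0.8}
    - {"xyz": [-17,0,25],"twist": 0.0,"jaw": -0.8}

```text
time: 20.2
ee_pos: [0.6354, 0.0188, 0.1329]
tcp_rot: [178.2, 0.6, 66.9]
wrist_force: [0.3, 0.4, -1.4]
opening: 0.017
grasp_force: 78.9
```

```bash
python3 go.py 23.5,61.5,41
python3 - <<'E'
from h import *
for n in("side","top"):
    p,d=camera(n);np.savez(f"{n}8.npz",p=p,d=d)
    o=sensors.get_obs();R=Rn.from_euler("xyz",o["tcp_rot"],degrees=True).as_matrix();print(n,proj(n,np.array(o["ee_pos"])+R@np.array([-.0512,0,.0365])))
u,v=270,180;p=np.load("top8.npz")["p"];s=np.load("side8.npz")["p"]
cv2.imwrite("pics/p8.png",np.hstack([cv2.resize(p[145:215,235:305],(400,400)),cv2.resize(s[165:235,280:350],(400,400))])[...,::-1])
E
```

```text
tip in housing [23.07 61.25 51.04] F_h [-1.18  0.15 -0.91] t 20.2
23.5,61.5,41 move tool mm [-6.   0.2  8.1]
housing axes in tool: x [-0.8244  0.0497 -0.5638] y [0.0395 0.9988 0.0303] z [ 0.5646  0.0027 -0.8254]
stylus tilt vs z_h 0.5954412083371275
side [[322.69646011 208.45328542]]
top [[284.96961696 173.77020581]]
```

View pics/p8.png

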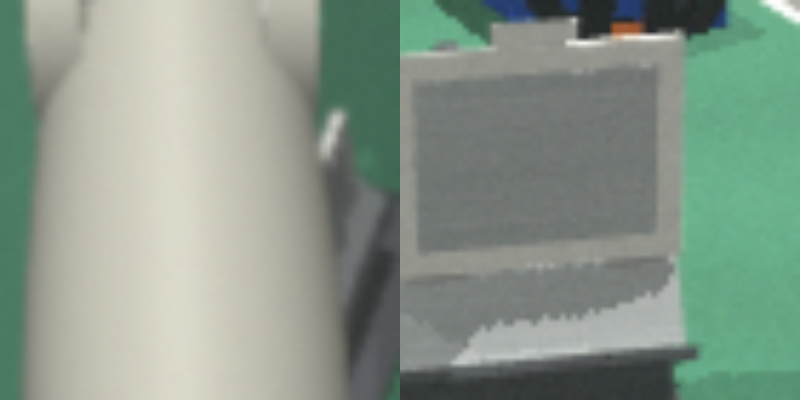

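The views show the arm covering the groove from above and the lid hiding it from the side. From here I'll work by force, using readings averaged over a few control periods.

```bash
cat > fs.py <<'E'
from go import *
S=[]
for i in range(6):
    camera("top");e,R,o=now();S.append(np.array(o["wrist_force"])@R_h)
S=np.array(S);e,R,o=now();tip=e+R@tipvec()
print("t",o["time"],"tip_h",((tip-o_h)@R_h*1e3).round(2),"F_h mean",S.mean(0).round(2),"sd",S.std(0).round(2))
E
python3 fs.py
```

```text
t 20.6 tip_h [22.68 61.4  51.7 ] F_h mean [-0.23  0.19 -0.4 ] sd [0.24 0.36 0.33]
```

Emit:
apply_moves:
  motion:
    - {"xyz": [-1.5,0,2],"twist": 0.0,"jaw": -0.8}
    - {"xyz": [-3,0,4],"twist": 0.0,"jaw": -0.8}
    - {"xyz": [-4,0,5.6],"twist": 0.0,"jaw": -0.8}
    - {"xyz": [-4,0,5.6],"twist": 0.0,"jaw": -0.8}

```text
time: 21.1
ee_pos: [0.6342, 0.0154, 0.1275]
tcp_rot: [178.2, 0.6, 66.9]
wrist_force: [0.4, 1.4, 0.0]
opening: 0.0166
grasp_force: 78.9
```

```bash
python3 fs.py
```

```text
t 21.4 tip_h [22.87 61.34 44.66] F_h mean [-0.33 -0.29  0.46] sd [0.31 0.36 0.52]
```

Emit:
apply_moves:
  motion:
    - {"xyz": [-0.6,0,0.8],"twist": 0.0,"jaw": -0.8}
    - {"xyz": [-1.1,0,1.6],"twist": 0.0,"jaw": -0.8}
    - {"xyz": [-1.1,0,1.6],"twist": 0.0,"jaw": -0.8}

```text
time: 21.78
ee_pos: [0.6338, 0.0144, 0.1259]
tcp_rot: [178.2, 0.6, 66.9]
wrist_force: [0.1, 0.2, 1.3]
opening: 0.017
grasp_force: 79.0
```

```bash
python3 fs.py
```

```text
t 22.075 tip_h [22.88 61.33 42.63] F_h mean [-0.15 -0.7   1.63] sd [0.35 0.14 0.38]
```

Emit:
apply_moves:
  motion:
    - {"xyz": [0,-1,0],"twist": 0.0,"jaw": -0.8}
    - {"xyz": [-0.1,-2,-0.1],"twist": 0.0,"jaw": -0.8}
    - {"xyz": [-0.1,-2,-0.1],"twist": 0.0,"jaw": -0.8}

```text
time: 22.45
ee_pos: [0.6318, 0.0152, 0.126]
tcp_rot: [178.2, 0.6, 66.9]
wrist_force: [-0.2, 1.3, -0.1]
opening: 0.0167
grasp_force: 79.1
```

```bash
python3 fs.py
```

```text
t 22.75 tip_h [22.87 59.22 42.62] F_h mean [-0.49 -0.66  0.77] sd [0.29 0.62 0.4 ]
```

Emit:
apply_moves:
  motion:
    - {"xyz": [-0.5,-1,0.7],"twist": 0.0,"jaw": -0.8}
    - {"xyz": [-0.6,-2,0.8],"twist": 0.0,"jaw": -0.8}
    - {"xyz": [-0.6,-2,0.8],"twist": 0.0,"jaw": -0.8}

```text
time: 23.12
ee_pos: [0.6299, 0.0153, 0.1252]
tcp_rot: [178.2, 0.6, 66.9]
wrist_force: [1.3, 0.8, 0.7]
opening: 0.0171
grasp_force: 79.1
```

```bash
python3 fs.py
```

```text
t 23.425 tip_h [22.86 57.39 41.67] F_h mean [-0.68  1.    0.99] sd [0.23 0.33 0.39]
```

Emit:
apply_moves:
  motion:
    - {"xyz": [0,-0.7,0],"twist": 0.0,"jaw": -0.8}
    - {"xyz": [0,-1.2,0],"twist": 0.0,"jaw": -0.8}
    - {"xyz": [0,-1.2,0],"twist": 0.0,"jaw": -0.8}

```text
time: 23.8
ee_pos: [0.6294, 0.0157, 0.1254]
tcp_rot: [178.1, 0.6, 66.9]
wrist_force: [5.3, -1.4, 0.5]
opening: 0.017
grasp_force: 79.0
```

```bash
python3 fs.py
```

```text
t 24.1 tip_h [22.89 56.81 41.9 ] F_h mean [-0.65  4.98  1.45] sd [0.43 0.48 0.38]
```

Contact with the inner wall is clear at Fy ≈ 5 N, so the tip is in the groove. The true y is the estimate plus 2.1 mm, and the floor is at about z_est 44. I'll centre the tip and set about 2.5–3 mm of compression.

Emit:
apply_moves:
  motion:
    - {"xyz": [-0.8,1.7,-0.3],"twist": 0.0,"jaw": -0.8}
    - {"xyz": [-1.9,3.4,-0.7],"twist": 0.0,"jaw": -0.8}
    - {"xyz": [-1.9,3.4,-0.7],"twist": 0.0,"jaw": -0.8}

```text
time: 24.48
ee_pos: [0.6309, 0.0125, 0.1258]
tcp_rot: [178.3, 0.6, 66.9]
wrist_force: [0.0, 0.9, 1.9]
opening: 0.0171
grasp_force: 79.2
```

```bash
python3 fs.py
```

```text
t 24.775 tip_h [25.04 59.38 41.13] F_h mean [ 0.04 -0.06  1.58] sd [0.37 0.49 0.47]
```

Emit:
apply_moves:
  motion:
    - {"xyz": [3.1,-0.2,2.1],"twist": 0.0,"jaw": -0.8}
    - {"xyz": [6.2,-0.4,4.2],"twist": 0.0,"jaw": -0.8}
    - {"xyz": [9.3,-0.6,6.3],"twist": 0.0,"jaw": -0.8}
    - {"xyz": [12.4,-0.8,8.5],"twist": 0.0,"jaw": -0.8}
    - {"xyz": [15.5,-0.9,10.6],"twist": 0.0,"jaw": -0.8}

```text
time: 25.4
ee_pos: [0.6367, 0.0273, 0.1149]
tcp_rot: [178.2, 0.6, 66.9]
wrist_force: [-0.3, -0.3, 1.4]
opening: 0.017
grasp_force: 79.2
```

Emit:
apply_moves:
  motion:
    - {"xyz": [3.1,-0.2,2.1],"twist": 0.0,"jaw": -0.8}
    - {"xyz": [6.2,-0.4,4.2],"twist": 0.0,"jaw": -0.8}
    - {"xyz": [9.3,-0.6,6.3],"twist": 0.0,"jaw": -0.8}
    - {"xyz": [12.4,-0.8,8.5],"twist": 0.0,"jaw": -0.8}
    - {"xyz": [15.5,-0.9,10.6],"twist": 0.0,"jaw": -0.8}

```text
time: 26.02
ee_pos: [0.6422, 0.0417, 0.1042]
tcp_rot: [178.2, 0.6, 66.9]
wrist_force: [0.2, -0.1, 1.9]
opening: 0.0169
grasp_force: 79.2
```

```bash
python3 go.py
```

```text
tip in housing [-12.91  59.46  41.15] F_h [1.05 0.23 1.54] t 26.025
housing axes in tool: x [-0.8244  0.0495 -0.5639] y [0.0391 0.9988 0.0305] z [ 0.5647  0.003  -0.8253]
stylus tilt vs z_h 0.6075726128143193
```

Emit:
apply_moves:
  motion:
    - {"xyz": [3.1,-0.2,2.1],"twist": 0.0,"jaw": -0.8}
    - {"xyz": [6.2,-0.4,4.2],"twist": 0.0,"jaw": -0.8}
    - {"xyz": [9.3,-0.6,6.3],"twist": 0.0,"jaw": -0.8}
    - {"xyz": [12.4,-0.8,8.5],"twist": 0.0,"jaw": -0.8}
    - {"xyz": [15.5,-0.9,10.6],"twist": 0.0,"jaw": -0.8}

```text
time: 26.65
ee_pos: [0.6478, 0.0561, 0.0934]
tcp_rot: [178.2, 0.6, 66.9]
wrist_force: [-0.3, 0.4, 1.2]
opening: 0.0167
grasp_force: 79.2
```

Emit:
apply_moves:
  motion:
    - {"xyz": [3.1,-0.2,2.1],"twist": 0.0,"jaw": -0.8}
    - {"xyz": [6.2,-0.4,4.2],"twist": 0.0,"jaw": -0.8}
    - {"xyz": [8.7,-0.5,5.9],"twist": 0.0,"jaw": -0.8}
    - {"xyz": [10.3,-0.6,7.0],"twist": 0.0,"jaw": -0.8}
    - {"xyz": [11.1,-0.7,7.6],"twist": 0.0,"jaw": -0.8}

```text
time: 27.28
ee_pos: [0.6517, 0.0663, 0.0857]
tcp_rot: [178.2, 0.6, 66.9]
wrist_force: [-0.3, -0.4, 2.0]
opening: 0.0173
grasp_force: 79.2
```

```bash
python3 fs.py
```

```text
t 27.575 tip_h [-45.05  59.45  41.2 ] F_h mean [-0.54 -0.14  1.55] sd [0.27 0.33 0.37]
```

Emit:
apply_moves:
  motion:
    - {"xyz": [0.8,0,0.6],"twist": 0.0,"jaw": -0.8}
    - {"xyz": [1.7,-0.1,1.1],"twist": 0.0,"jaw": -0.8}
    - {"xyz": [2.1,-0.1,1.4],"twist": 0.0,"jaw": -0.8}
    - {"xyz": [2.1,-0.1,1.4],"twist": 0.0,"jaw": -0.8}

```text
time: 28.08
ee_pos: [0.6524, 0.0682, 0.0844]
tcp_rot: [178.2, 0.6, 66.9]
wrist_force: [0.8, 0.2, 0.6]
opening: 0.0167
grasp_force: 79.2
```

```bash
python3 fs.py
```

```text
t 28.375 tip_h [-47.51  59.51  41.2 ] F_h mean [-0.03  0.45  1.84] sd [0.42 0.49 0.52]
```

Emit:
apply_moves:
  motion:
    - {"xyz": [0.7,0,0.5],"twist": 0.0,"jaw": -0.8}
    - {"xyz": [1.4,-0.1,1.0],"twist": 0.0,"jaw": -0.8}
    - {"xyz": [1.4,-0.1,1.0],"twist": 0.0,"jaw": -0.8}

```text
time: 28.75
ee_pos: [0.6528, 0.0689, 0.0836]
tcp_rot: [178.2, 0.6, 66.9]
wrist_force: [-1.4, -3.0, 4.1]
opening: 0.0169
grasp_force: 79.4
```

```bash
python3 fs.py
```

```text
t 29.05 tip_h [-48.84  59.61  41.12] F_h mean [ 6.08 -0.51  1.56] sd [0.66 0.23 0.58]
```

The outer wall is at x_est −48.0 (true −48.5), so the groove centre is at x_est −46.0. I'll back off and run along the low side.

Emit:
apply_moves:
  motion:
    - {"xyz": [-1.3,0.1,-0.9],"twist": 0.0,"jaw": -0.8}
    - {"xyz": [-2.6,0.2,-1.8],"twist": 0.0,"jaw": -0.8}
    - {"xyz": [-2.7,-3.5,-1.9],"twist": 0.0,"jaw": -0.8}
    - {"xyz": [-2.9,-7.3,-2.0],"twist": 0.0,"jaw": -0.8}
    - {"xyz": [-3.0,-11.0,-2.1],"twist": 0.0,"jaw": -0.8}

```text
time: 29.68
ee_pos: [0.6413, 0.0713, 0.0852]
tcp_rot: [178.2, 0.6, 66.9]
wrist_force: [2.1, 0.3, 0.7]
opening: 0.0173
grasp_force: 79.1
```

Emit:
apply_moves:
  motion:
    - {"xyz": [-0.1,-3.7,-0.1],"twist": 0.0,"jaw": -0.8}
    - {"xyz": [-0.3,-7.4,-0.2],"twist": 0.0,"jaw": -0.8}
    - {"xyz": [-0.4,-11.2,-0.3],"twist": 0.0,"jaw": -0.8}
    - {"xyz": [-0.6,-14.9,-0.5],"twist": 0.0,"jaw": -0.8}
    - {"xyz": [-0.7,-18.6,-0.6],"twist": 0.0,"jaw": -0.8}

```text
time: 30.3
ee_pos: [0.6239, 0.0778, 0.0852]
tcp_rot: [178.2, 0.6, 66.9]
wrist_force: [2.3, 0.6, 0.3]
opening: 0.017
grasp_force: 79.1
```

Emit:
apply_moves:
  motion:
    - {"xyz": [-0.1,-3.7,-0.1],"twist": 0.0,"jaw": -0.8}
    - {"xyz": [-0.3,-7.4,-0.2],"twist": 0.0,"jaw": -0.8}
    - {"xyz": [-0.4,-11.2,-0.3],"twist": 0.0,"jaw": -0.8}
    - {"xyz": [-0.6,-14.9,-0.5],"twist": 0.0,"jaw": -0.8}
    - {"xyz": [-0.7,-18.6,-0.6],"twist": 0.0,"jaw": -0.8}

```text
time: 30.92
ee_pos: [0.6065, 0.0844, 0.0853]
tcp_rot: [178.2, 0.6, 66.9]
wrist_force: [2.0, 0.7, 1.5]
opening: 0.0171
grasp_force: 79.1
```

```bash
python3 fs.py
```

```text
t 31.225 tip_h [-46.14  10.77  41.04] F_h mean [-0.66 -0.99  1.67] sd [0.82 0.35 0.46]
```

Emit:
apply_moves:
  motion:
    - {"xyz": [-0.1,-3.7,-0.1],"twist": 0.0,"jaw": -0.8}
    - {"xyz": [-0.3,-7.4,-0.2],"twist": 0.0,"jaw": -0.8}
    - {"xyz": [-0.4,-11.2,-0.3],"twist": 0.0,"jaw": -0.8}
    - {"xyz": [-0.6,-14.9,-0.5],"twist": 0.0,"jaw": -0.8}
    - {"xyz": [-0.7,-18.6,-0.6],"twist": 0.0,"jaw": -0.8}

```text
time: 31.85
ee_pos: [0.5891, 0.0911, 0.0853]
tcp_rot: [178.2, 0.6, 66.9]
wrist_force: [1.6, 0.2, 0.8]
opening: 0.0171
grasp_force: 79.1
```

Emit:
apply_moves:
  motion:
    - {"xyz": [-0.1,-3.7,-0.1],"twist": 0.0,"jaw": -0.8}
    - {"xyz": [-0.3,-7.4,-0.2],"twist": 0.0,"jaw": -0.8}
    - {"xyz": [-0.4,-11.2,-0.3],"twist": 0.0,"jaw": -0.8}
    - {"xyz": [-0.6,-14.9,-0.5],"twist": 0.0,"jaw": -0.8}
    - {"xyz": [-0.7,-18.6,-0.6],"twist": 0.0,"jaw": -0.8}

```text
time: 32.48
ee_pos: [0.5717, 0.0977, 0.0853]
tcp_rot: [178.2, 0.6, 66.9]
wrist_force: [1.8, 0.6, 2.3]
opening: 0.0166
grasp_force: 79.1
```

Emit:
apply_moves:
  motion:
    - {"xyz": [-0.1,-3.7,-0.1],"twist": 0.0,"jaw": -0.8}
    - {"xyz": [-0.3,-7.4,-0.2],"twist": 0.0,"jaw": -0.8}
    - {"xyz": [-0.4,-11.2,-0.3],"twist": 0.0,"jaw": -0.8}
    - {"xyz": [-0.6,-14.9,-0.5],"twist": 0.0,"jaw": -0.8}
    - {"xyz": [-0.7,-18.6,-0.6],"twist": 0.0,"jaw": -0.8}

```text
time: 33.1
ee_pos: [0.5544, 0.1044, 0.0854]
tcp_rot: [178.2, 0.6, 66.9]
wrist_force: [2.1, 0.8, 1.0]
opening: 0.0172
grasp_force: 79.1
```

```bash
python3 fs.py
```

```text
t 33.4 tip_h [-46.16 -45.09  41.19] F_h mean [-0.46 -1.09  1.66] sd [0.32 0.48 0.39]
```

Emit:
apply_moves:
  motion:
    - {"xyz": [-0.1,-3.7,-0.1],"twist": 0.0,"jaw": -0.8}
    - {"xyz": [-0.3,-7.4,-0.2],"twist": 0.0,"jaw": -0.8}
    - {"xyz": [-0.4,-11.2,-0.3],"twist": 0.0,"jaw": -0.8}
    - {"xyz": [-0.6,-14.9,-0.5],"twist": 0.0,"jaw": -0.8}
    - {"xyz": [-0.7,-18.6,-0.6],"twist": 0.0,"jaw": -0.8}

```text
time: 34.02
ee_pos: [0.5369, 0.1111, 0.0854]
tcp_rot: [178.2, 0.6, 66.9]
wrist_force: [2.1, 0.9, 1.2]
opening: 0.0169
grasp_force: 79.1
```

```bash
python3 fs.py
```

```text
t 34.325 tip_h [-46.12 -63.66  41.26] F_h mean [-0.2  -1.11  1.58] sd [0.32 0.57 0.41]
```

The run is finished at the red-mark corner. Next I lift off square to the rim and work out the way back to the stand.

Emit:
apply_moves:
  motion:
    - {"xyz": [4.5,0,-6.6],"twist": 0.0,"jaw": -0.8}
    - {"xyz": [17,0,-25],"twist": 0.0,"jaw": -0.8}
    - {"xyz": [20,0,-80],"twist": 0.0,"jaw": -0.8}
    - {"xyz": [20,0,-140],"twist": 0.0,"jaw": -0.8}
    - {"xyz": [20,0,-200],"twist": 0.0,"jaw": -0.8}

```text
time: 34.95
ee_pos: [0.5398, 0.1337, 0.2871]
tcp_rot: [178.2, 0.6, 66.9]
wrist_force: [1.6, -0.3, -0.5]
opening: 0.017
grasp_force: 79.1
```

```bash
cat > go2.py <<'E'
from go import *
e,R,o=now();print("t",o["time"],"ee",e.round(4),"F",np.round(o["wrist_force"],1),"q",np.round(o["q"],1))
for a in sys.argv[1:]:
    P=np.array([float(x) for x in a.split(",")])/1e3;print(a,"tool mm",((P-e)@R*1e3).round(1)); e=P
print("world axes in tool z",R[2].round(4),"toolx",R[:,0].round(3),"tooly",R[:,1].round(3))
E
python3 go2.py 533.5,-227.2,295 533.5,-227.2,139.1 525.3,-248.6,106.3
```

```text
t 34.95 ee [0.5398 0.1337 0.2871] F [ 1.6 -0.3 -0.5] q [ 14.8   7.2  21.1 102.8  -1.6 127.9]
533.5,-227.2,295 tool mm [-3.345e+02  1.359e+02 -1.000e-01]
533.5,-227.2,139.1 tool mm [  1.6  -4.9 155.8]
525.3,-248.6,106.3 tool mm [-22.6  -0.2  33. ]
world axes in tool z [-0.0105  0.0312 -0.9995] toolx [ 0.393  0.92  -0.011] tooly [ 0.919 -0.392  0.031]
```

Emit:
apply_moves:
  motion:
    - {"xyz": [0,0,-20],"twist": 0.0,"jaw": -0.8}
    - {"xyz": [-56,23,-20],"twist": 0.0,"jaw": -0.8}
    - {"xyz": [-112,46,-20],"twist": 0.0,"jaw": -0.8}
    - {"xyz": [-168,68,-20],"twist": 0.0,"jaw": -0.8}
    - {"xyz": [-224,91,-20],"twist": 0.0,"jaw": -0.8}

```text
time: 35.58
ee_pos: [0.5351, -0.1094, 0.3105]
tcp_rot: [178.2, 0.6, 66.9]
wrist_force: [0.5, 1.1, -1.3]
opening: 0.0171
grasp_force: 79.1
```

Emit:
apply_moves:
  motion:
    - {"xyz": [-56,23,0],"twist": 0.0,"jaw": -0.8}
    - {"xyz": [-110,45,0],"twist": 0.0,"jaw": -0.8}
    - {"xyz": [-110,45,50],"twist": 0.0,"jaw": -0.8}
    - {"xyz": [-110,43,110],"twist": 0.0,"jaw": -0.8}
    - {"xyz": [-110,43,140],"twist": 0.0,"jaw": -0.8}

```text
time: 36.2
ee_pos: [0.5338, -0.2285, 0.1691]
tcp_rot: [178.5, 0.6, 66.8]
wrist_force: [1.5, -0.3, -0.0]
opening: 0.0168
grasp_force: 79.0
```

```bash
python3 go2.py 533.5,-227.2,139.1 525.3,-248.6,106.3
python3 - <<'E'
from go import *
e,R,o=now();p,d=camera("side");np.savez("side9.npz",p=p,d=d,e=e,R=R)
b=e+R@(tipvec(L=89.5));print("ball pred",proj("side",b),"hole pred (robot est)",proj("side",[.508,-.2905,.085]))
u,v=proj("side",b)[0].round().astype(int);g=p[v-5:v+8,u-7:u+8].astype(int);print((g[...,0]-g[...,2]))  # ball is yellowish
h=cv2.cvtColor(p,cv2.COLOR_RGB2HSV);m=cv2.inRange(h,(100,120,30),(125,255,255));k=np.zeros_like(m);k[240:305,322:378]=255;m&=k
W=cloud("side",d);q=W[m>0];q=q[abs(q[:,2]-.084)<.012];print("plate rect",cv2.minAreaRect((q[:,:2]*1e3).astype(np.float32)),len(q))
c=max(cv2.findContours(m,cv2.RETR_EXTERNAL,1)[0],key=cv2.contourArea);hull=cv2.convexHull(c);print(cv2.approxPolyDP(hull,3,True)[:,0].tolist())
# hole: non-blue region inside hull
f=np.zeros_like(m);cv2.fillConvexPoly(f,hull,255);n,l,s,ce=cv2.connectedComponentsWithStats(cv2.bitwise_and(f,255-m))
for i in range(1,n):
    if s[i][4]>8: print(s[i],ce[i].round(1),plane("side",*ce[i],.085).round(4))
E
```

```text
t 36.2 ee [ 0.5338 -0.2285  0.1691] F [ 1.5 -0.3 -0. ] q [-22.8   6.9   7.4  89.   -0.6  90.3]
533.5,-227.2,139.1 tool mm [ 1.4 -1.6 29.9]
525.3,-248.6,106.3 tool mm [-22.5  -0.   33.1]
world axes in tool z [-0.0107  0.0266 -0.9996] toolx [ 0.393  0.919 -0.011] tooly [ 0.919 -0.393  0.027]
ball pred [[347.03668487 251.42311654]] hole pred (robot est) [[347.34592322 273.09147835]]
[[-34 -31 -34 -35 -33 -33 -13   4 -30 -35 -34 -33 -34 -33 -35]
 [-32 -32 -35 -29 -33 -33 -11   4 -28 -33 -33 -34 -33 -34 -33]
 [-28 -28 -28 -27 -27 -29 -17   2 -18 -28 -29 -31 -31 -32 -32]
 [-29 -28 -28 -27 -28 -25 -15   3 -18 -29 -32 -31 -31 -32 -33]
 [-28 -31 -31 -32 -31 -33 -16   2 -16 -29 -31 -30 -34 -36 -35]
 [-30 -32 -34 -34 -33 -34 -24   3 -11 -31 -32 -32 -32 -33 -33]
 [-33 -33 -34 -30 -33 -32 -15  52  49 -24 -33 -30 -33 -36 -33]
 [-34 -31 -31 -29 -29 -30 -30  57  51 -25 -33 -33 -32 -31 -32]
 [-31 -37 -31 -30 -33 -34 -34 -28 -28 -32 -33 -32 -34 -33 -32]
 [-33 -34 -30 -34 -31 -31 -30 -33 -32 -32 -31 -33 -30 -33 -35]
 [-32 -31 -33 -32 -32 -34 -34 -32 -33 -34 -33 -33 -31 -29 -32]
 [-33 -34 -33 -31 -33 -31 -33 -32 -32 -31 -32 -33 -30 -33 -35]
 [-30 -35 -29 -32 -32 -31 -33 -33 -32 -31 -31 -33 -32 -33 -32]]
plate rect ((507.41802978515625, -294.55950927734375), (72.6382064819336, 69.995849609375), 21.86020278930664) 618
[[328, 276], [343, 263], [368, 273], [354, 289]]
[345 274   7   4  20] [348.  275.6] [ 0.5036 -0.2991  0.085 ]
```

Emit:
apply_moves:
  motion:
    - {"xyz": [-0.5,-1.6,15],"twist": 0.0,"jaw": -0.8}
    - {"xyz": [-0.5,-1.6,30],"twist": 0.0,"jaw": -0.8}
    - {"xyz": [-8,-1.7,41],"twist": 0.0,"jaw": -0.8}
    - {"xyz": [-16,-1.8,52],"twist": 0.0,"jaw": -0.8}
    - {"xyz": [-23,-1.8,63],"twist": 0.0,"jaw": -0.8}

```text
time: 36.88
ee_pos: [0.5259, -0.2512, 0.1095]
tcp_rot: [178.2, 0.6, 66.9]
wrist_force: [-0.1, -1.2, -1.5]
opening: 0.0167
grasp_force: 79.0
```

```bash
python3 go2.py 524.6,-250.3,106.3
cat > look.py <<'E'
from go import *
k=sys.argv[1];e,R,o=now();p,d=camera("side");np.savez(f"side{k}.npz",p=p,d=d,e=e,R=R)
W=cloud("side",d);h=cv2.cvtColor(p,cv2.COLOR_RGB2HSV)
m=(cv2.inRange(h,(3,140,50),(17,255,255))>0)&(np.hypot(W[...,0]-.51,W[...,1]+.28)<.12);P=W[m]
print("orange n",len(P),"z",np.percentile(P[:,2],[2,50,98]).round(3),"med",np.median(P,0).round(3))
a=p[262:292:1,330:370].astype(int)
print("image around the hole (R-B):");print((a[2:24,6:32,0]-a[2:24,6:32,2]))
E
python3 look.py 10
```

```text
t 36.875 ee [ 0.5259 -0.2512  0.1095] F [-0.1 -1.2 -1.5] q [-25.3   6.7   0.6  82.1  -0.5  87.9]
524.6,-250.3,106.3 tool mm [ 0.3 -1.6  3.1]
world axes in tool z [-0.0103  0.0314 -0.9995] toolx [ 0.393  0.92  -0.01 ] tooly [ 0.919 -0.392  0.031]
orange n 172 z [0.128 0.149 0.171] med [ 0.52  -0.261  0.149]
image around the hole (R-B):
[[ -33  -34  -35  -33  -36  -41  -43  -42  -44  -16   -6   -3   -4   -5
   -23  -33  -33  -32  -32  -33  -30  -32  -31  -31  -33  -30]
 [ -32  -32  -33  -35  -41  -41  -42  -44  -43  -16   -5   -3   -7   -5
   -19  -35  -33  -30  -34  -34  -32  -31  -31  -31  -31  -33]
 [ -36  -34  -39  -40  -42  -42  -45  -42  -43  -21   -7   -4   -3   -6
   -24  -40  -43  -39  -50  -35  -34  -32  -34  -34  -34  -31]
 [ -35  -38  -43  -43  -44  -42  -43  -42  -44  -25   -6   -3   -3   -7
   -21  -42  -43  -43  -96  -85  -52  -34  -34  -33  -34  -34]
 [ -37  -41  -44  -42  -44  -44  -43  -44  -42  -34   -6   -5   -4   -5
   -26  -42  -46  -46 -100 -104 -102  -85  -52  -35  -32  -32]
 [ -41  -42  -44  -42  -42  -43  -42  -45  -45  -43   -8   -4   -5   -5
   -29  -43  -43
[... 1507 characters left out ...]
105 -103 -105 -103  -81]
 [ -44  -48  -60  -88 -103 -103 -103 -101 -104 -103 -105 -106 -104 -103
  -102 -103 -102 -103 -104 -103 -106 -104 -104 -106  -83  -55]
 [ -46  -42  -45  -46  -61  -85 -104 -104 -105 -103 -103 -105 -104 -103
  -104 -103 -104 -103 -104 -104 -103 -107 -104  -83  -56  -48]
 [ -40  -44  -43  -44  -47  -47  -64  -89 -101 -105 -107 -105 -105 -104
  -102 -103 -105 -107 -105 -106 -106 -104  -85  -55  -52  -40]
 [ -32  -36  -38  -45  -46  -44  -46  -49  -50  -76 -102 -103 -102 -105
  -104 -104 -106 -105 -106 -106 -110  -84  -56  -49  -41  -37]
 [ -38  -36  -36  -24   -6  -26  -39  -43  -44  -47  -51  -62  -90 -101
  -105 -103 -103 -103 -104 -107  -84  -58  -50  -41  -38  -34]]
```

The pin passes into the hole at px (348,275) and no ball shows on the plate, so the stylus is inserted. I'll lever it upright with a light grip.

Emit:
apply_moves:
  motion:
    - {"xyz": [0,0,0],"twist": 0.0,"jaw": -0.8}
    - {"xyz": [-8,0,0],"twist": 0.0,"jaw": -0.8}
    - {"xyz": [-15,0,-3],"twist": 0.0,"jaw": -0.8}
    - {"xyz": [-22,0,-6],"twist": 0.0,"jaw": -0.8}
    - {"xyz": [-29,0,-9],"twist": 0.0,"jaw": -0.8}
  grip_force: 20

```text
time: 37.55
ee_pos: [0.515, -0.2757, 0.1196]
tcp_rot: [178.2, 0.4, 67.0]
wrist_force: [2.0, 6.1, -1.9]
opening: 0.017
grasp_force: 79.2
```

Emit:
apply_moves:
  motion:
    - {"xyz": [-7,0,-2],"twist": 0.0,"jaw": -0.8}
    - {"xyz": [-14,0,-4],"twist": 0.0,"jaw": -0.8}
    - {"xyz": [-21,0,-5],"twist": 0.0,"jaw": -0.8}
    - {"xyz": [-27,0,-5],"twist": 0.0,"jaw": -0.8}
    - {"xyz": [-27,0,-5],"twist": 0.0,"jaw": -0.8}

```text
time: 38.17
ee_pos: [0.5041, -0.3007, 0.125]
tcp_rot: [178.2, 0.4, 66.9]
wrist_force: [1.8, 5.9, -0.1]
opening: 0.0171
grasp_force: 80.1
```

```bash
python3 go2.py
cat > ax.py <<'E'
from go import *
k=sys.argv[1];e,R,o=now();p,d=camera("side");np.savez(f"side{k}.npz",p=p,d=d,e=e,R=R)
W=cloud("side",d);h=cv2.cvtColor(p,cv2.COLOR_RGB2HSV);G=e-R[:,2]*.04;q=(W-G)@R*1e3
m=(cv2.inRange(h,(3,140,50),(17,255,255))>0)&(abs(q)<75).all(-1)
print("orange",m.sum(),"z",np.percentile(W[m][:,2],[2,98]).round(3))
for v in range(np.nonzero(m)[0].min(),np.nonzero(m)[0].max()+1,2):
    u=np.nonzero(m[v])[0]
    if len(u): print((v,u.min(),u.max()),end=" ")
u0=int(proj("side",G)[0][0]);print()
# dark barrel / flange below the handle: per row extents of non-blue/non-green dark pixels
v1=np.nonzero(m)[0].max()
for v in range(v1-2,v1+22):
    r=p[v,u0-16:u0+17].astype(int);dk=np.nonzero((r.max(1)-r.min(1)<14)&(r.max(1)<120))[0]
    if len(dk):print((v,dk.min()+u0-16,dk.max()+u0-16,len(dk)),end=" ")
print("\nvertical line through G:",proj("side",G+np.array([0,0,.03])).round(1),proj("side",G-np.array([0,0,.09])).round(1))
E
python3 ax.py 11
```

```text
t 38.175 ee [ 0.5041 -0.3007  0.125 ] F [ 1.8  5.9 -0.1] q [-30.7   7.2   2.9  83.8  -0.2  82.3]
world axes in tool z [-0.0075  0.0313 -0.9995] toolx [ 0.392  0.92  -0.008] tooly [ 0.92  -0.391  0.031]
orange 156 z [0.134 0.189]
(238, np.int64(353), np.int64(353)) (240, np.int64(348), np.int64(355)) (242, np.int64(348), np.int64(355)) (244, np.int64(348), np.int64(355)) (246, np.int64(349), np.int64(354)) (248, np.int64(349), np.int64(354)) (250, np.int64(349), np.int64(354)) (252, np.int64(348), np.int64(354)) (254, np.int64(348), np.int64(354)) (256, np.int64(348), np.int64(354)) (258, np.int64(348), np.int64(354)) (260, np.int64(347), np.int64(354)) 
(259, np.int64(344), np.int64(345), 2) (260, np.int64(344), np.int64(346), 3) (261, np.int64(344), np.int64(356), 5) (262, np.int64(345), np.int64(355), 11) (263, np.int64(346), np.int64(354), 9) (264, np.int64(348), np.int64(351), 4) (265, np.int64(349), np.int64(351), 3) (266, np.int64(348), np.int64(351), 4) (267, np.int64(348), np.int64(351), 4) (268, np.int64(348), np.int64(351), 4) (269, np.int64(348), np.int64(351), 4) (270, np.int64(348), np.int64(351), 4) (271, np.int64(348), np.int64(351), 4) (272, np.int64(348), np.int64(350), 3) (273, np.int64(348), np.int64(350), 3) (274, np.int64(349), np.int64(349), 1) (275, np.int64(349), np.int64(349), 1) (276, np.int64(349), np.int64(349), 1) (279, np.int64(365), np.int64(365), 1) (280, np.int64(365), np.int64(365), 1) (281, np.int64(364), np.int64(365), 2) (282, np.int64(363), np.int64(365), 3) 
vertical line through G: [[351.2 236.6]] [[347.8 279.3]]
```

Run:
```python
from h import *
z=np.load("side11.npz");p,d,e,R=z["p"],z["d"],z["e"],z["R"];W=cloud("side",d);G=e-R[:,2]*.04;q=(W-G)@R*1e3
m=(cv2.inRange(cv2.cvtColor(p,cv2.COLOR_RGB2HSV),(3,140,50),(17,255,255))>0)&(abs(q)<75).all(-1)
m=cv2.erode(m.astype(np.uint8),np.ones((2,2)))>0;P=W[m];dx=R[:2,0]/np.hypot(*R[:2,0])
a=(P[:,:2]-G[:2])@dx*1e3;zz=(P[:,2]-G[2])*1e3
c=np.polyfit(zz,a,1)
for _ in range(5):
    k=abs(a-np.polyval(c,zz))<6;c=np.polyfit(zz[k],a[k],1)
print("lean deg (handle top to +x)",np.degrees(np.arctan(c[0])),"face at G",c[1],k.sum(),len(a))
b=(cv2.inRange(cv2.cvtColor(p,cv2.COLOR_RGB2HSV),(100,120,30),(125,255,255))>0)&(abs(W[...,2]-.084)<.008)&(np.hypot(W[...,0]-.507,W[...,1]+.292)<.06)
print("plate",cv2.minAreaRect((W[b][:,:2]*1e3).astype(np.float32)), "G",G)
```

```text
lean deg (handle top to +x) 0.9001694263578112 face at G -6.775887758194815 122 122
plate ((506.4226379394531, -294.048095703125), (75.51659393310547, 72.1973876953125), 23.471271514892578) G [ 0.50306693 -0.29994014  0.16500141]
```

Emit:
apply_moves:
  motion:
    - {"xyz": [5,0.5,0],"twist": 0.0,"jaw": -0.8}
    - {"xyz": [9,1,0],"twist": 0.0,"jaw": -0.8}
    - {"xyz": [9,1,10],"twist": 0.0,"jaw": -0.8}
    - {"xyz": [9,1,20],"twist": 0.0,"jaw": -0.8}
    - {"xyz": [9,1,25],"twist": 0.0,"jaw": -0.8}

```text
time: 38.85
ee_pos: [0.5083, -0.2941, 0.098]
tcp_rot: [178.3, 0.6, 66.9]
wrist_force: [0.0, -0.0, -2.1]
opening: 0.0171
grasp_force: 80.0
```

```bash
python3 fs.py; python3 go2.py; python3 ax.py 12
```

```text
t 39.15 tip_h [ 280.7    54.63 -169.83] F_h mean [-0.46 -0.08 -1.17] sd [0.55 0.46 0.61]
t 39.15 ee [ 0.5089 -0.2944  0.0998] F [ 0.2 -0.1 -0.6] q [-29.9   7.4   0.3  81.1  -0.4  83.2]
world axes in tool z [-0.0103  0.0315 -0.9995] toolx [ 0.393  0.92  -0.01 ] tooly [ 0.919 -0.392  0.031]
orange 152 z [0.108 0.164]
(246, np.int64(353), np.int64(353)) (248, np.int64(348), np.int64(354)) (250, np.int64(347), np.int64(354)) (252, np.int64(348), np.int64(354)) (254, np.int64(348), np.int64(354)) (256, np.int64(348), np.int64(354)) (258, np.int64(348), np.int64(354)) (260, np.int64(348), np.int64(353)) (262, np.int64(348), np.int64(353)) (264, np.int64(348), np.int64(354)) (266, np.int64(346), np.int64(354)) (268, np.int64(347), np.int64(347)) 
(266, np.int64(344), np.int64(355), 3) (267, np.int64(344), np.int64(355), 3) (268, np.int64(344), np.int64(355), 5) (269, np.int64(345), np.int64(354), 10) (270, np.int64(346), np.int64(353), 8) (271, np.int64(348), np.int64(350), 3) (272, np.int64(347), np.int64(350), 4) (273, np.int64(347), np.int64(350), 4) (274, np.int64(347), np.int64(351), 5) (275, np.int64(347), np.int64(351), 5) (276, np.int64(347), np.int64(350), 4) (277, np.int64(349), np.int64(349), 1) (279, np.int64(365), np.int64(365), 1) (280, np.int64(364), np.int64(365), 2) (281, np.int64(364), np.int64(365), 2) (282, np.int64(363), np.int64(365), 3) (283, np.int64(363), np.int64(365), 3) (284, np.int64(363), np.int64(365), 3) (285, np.int64(363), np.int64(365), 3) (286, np.int64(341), np.int64(365), 6) (287, np.int64(341), np.int64(364), 5) (288, np.int64(340), np.int64(364), 9) (289, np.int64(338), np.int64(364), 13) 
vertical line through G: [[350.4 243.9]] [[347.2 285.5]]
```

Emit:
apply_moves:
  motion:
    - {"xyz": [0,0,6],"twist": 0.0,"jaw": -0.8}
    - {"xyz": [0,0,12],"twist": 0.0,"jaw": -0.8}
    - {"xyz": [0,0,15],"twist": 0.0,"jaw": -0.8}
    - {"xyz": [0,0,16],"twist": 0.0,"jaw": -0.8}
    - {"xyz": [0,0,16],"twist": 0.0,"jaw": -0.8}

```text
time: 39.83
ee_pos: [0.5092, -0.2946, 0.0835]
tcp_rot: [178.2, 0.6, 66.9]
wrist_force: [0.0, 0.7, -1.5]
opening: 0.0168
grasp_force: 80.0
```

```bash
python3 fs.py; python3 go2.py; python3 ax.py 13|head -1
```

```text
t 40.125 tip_h [ 271.48   55.01 -183.16] F_h mean [-0.3  -0.18 -0.67] sd [0.47 0.62 0.47]
t 40.125 ee [ 0.5092 -0.2946  0.0836] F [-0.   0.  -1.2] q [-29.9   7.6  -1.2  79.3  -0.4  83.2]
world axes in tool z [-0.0103  0.0312 -0.9995] toolx [ 0.392  0.92  -0.01 ] tooly [ 0.919 -0.392  0.031]
orange 149 z [0.092 0.147]
```

Emit:
apply_moves:
  motion:
    - {"xyz": [0,0,2],"twist": 0.0,"jaw": -0.8}
    - {"xyz": [0,0,3.3],"twist": 0.0,"jaw": -0.8}
    - {"xyz": [0,0,3.3],"twist": 0.0,"jaw": -0.8}

```text
time: 40.55
ee_pos: [0.5092, -0.2947, 0.0804]
tcp_rot: [178.2, 0.6, 66.9]
wrist_force: [-0.6, 0.4, 3.7]
opening: 0.0169
grasp_force: 80.5
```

Emit:
apply_moves:
  motion:
    - {"xyz": [0,0,0],"twist": 0.0,"jaw": -0.4}
    - {"xyz": [0,0,0],"twist": 0.0,"jaw": -0.1}
    - {"xyz": [0,0,0],"twist": 0.0,"jaw": 0.1}
    - {"xyz": [0,0,0],"twist": 0.0,"jaw": 0.2}

```text
time: 41.05
ee_pos: [0.5092, -0.2947, 0.0801]
tcp_rot: [178.2, 0.6, 66.9]
wrist_force: [-0.7, 0.4, -0.0]
opening: 0.0514
grasp_force: 0.0
```

Emit:
apply_moves:
  motion:
    - {"xyz": [0,0,-30],"twist": 0.0,"jaw": 0.2}
    - {"xyz": [0,0,-80],"twist": 0.0,"jaw": 0.2}
    - {"xyz": [0,0,-140],"twist": 0.0,"jaw": 0.2}
    - {"xyz": [0,0,-140],"twist": 0.0,"jaw": 0.2}

```text
time: 41.55
ee_pos: [0.5072, -0.2924, 0.2256]
tcp_rot: [177.8, 0.6, 66.9]
wrist_force: [0.3, -0.2, 0.2]
opening: 0.0511
grasp_force: 0.0
```

Run:
```python
from h import *
o=sensors.get_obs();print(o["time"],o["ee_pos"],o["tcp_rot"],o["q"])
p,d=camera("side");np.savez("side14.npz",p=p,d=d);W=cloud("side",d);p0=np.load("side0.npz")["p"]
for P in(p0,p):
    m=cv2.inRange(cv2.cvtColor(P,cv2.COLOR_RGB2HSV),(3,150,90),(17,255,255));k=np.zeros_like(m);k[235:290,325:375]=255;m&=k
    v,u=np.nonzero(m);print(len(u),u.mean(),v.mean(),u.min(),u.max(),v.min(),v.max())
    print([(v,int(np.nonzero(m[v])[0].min()),int(np.nonzero(m[v])[0].max())) for v in range(254,276,4) if m[v].any()])
# lid position in the current side view : white/grey lid cloud
R_ok=(W[...,2]>.13)&(np.hypot(W[...,0]-.55,W[...,1]+.03)<.12)
Q=W[R_ok];print("lid pts",len(Q),Q[:,2].max())
h=np.array([-.356,-.934]);s=(Q[:,:2]-[.5481,-.0359])@h
for a in np.arange(.13,.24,.02):
    k=abs(Q[:,2]-a)<.01;print(round(a,2),k.sum(),np.median(s[k]).round(4))
```

```text
41.55 [ 0.507238   -0.29242904  0.22563187] [177.75838551   0.64203491  66.88451535] [-29.76747098   7.76099451  14.64369902  94.58176615  -0.37761533
  83.32786923]
211 348.76777251184836 264.0331753554502 343 354 253 275
[(254, 345, 353), (258, 345, 354), (262, 344, 354), (266, 344, 353), (270, 344, 353), (274, 346, 351)]
181 349.6353591160221 263.8729281767956 345 354 252 274
[(254, 346, 353), (258, 346, 354), (262, 346, 354), (266, 346, 354), (270, 345, 353), (274, 346, 353)]
lid pts 1693 0.2400626830231586
0.13 176 0.0052
0.15 328 0.0035
0.17 328 0.0009
0.19 317 -0.0015
0.21 319 -0.0039
0.23 224 -0.0073
```

The stylus is home: the orange blob matches the original image to within 1 px and is upright. The lid is at about 2.06 rad. Next I bring the shut fingers behind the lid.

Emit:
apply_moves:
  motion:
    - {"xyz": [50,-16,5],"twist": 0.0,"jaw": -1}
    - {"xyz": [100,-32,10],"twist": 0.0,"jaw": -1}
    - {"xyz": [150,-48,25],"twist": 0.0,"jaw": -1}
    - {"xyz": [190,-64,35],"twist": 0.0,"jaw": -1}
    - {"xyz": [190,-64,35],"twist": 0.0,"jaw": -1}

```text
time: 42.22
ee_pos: [0.5214, -0.09, 0.1787]
tcp_rot: [178.4, 0.6, 67.1]
wrist_force: [-0.1, -0.6, 1.1]
opening: 0.0001
grasp_force: 0.0
```

```bash
cat > lid.py <<'E'
from go import *
H=np.array([.5466,-.034,.115]);T=np.array([.356,.934,0])
e,R,o=now();f=e-R[:,2]*.021
print("t",o["time"],"finger t,y,z mm",((f-H)@T*1e3).round(1),((f-H)@R_h[:,1]*1e3).round(1),(f[2]*1e3).round(1),"F(t,z)",(np.array(o["wrist_force"])@T).round(1),o["wrist_force"][2].round(1),"open",o["opening"])
def mv(t,z,y=0):
    P=np.r_[(H+T*t/1e3)[:2],z/1e3]+R_h[:,1]*y/1e3; return ((P-f)@R*1e3).round(1)
for a in sys.argv[1:]: print(a,mv(*map(float,a.split(","))))
E
python3 lid.py -6,205 29,196 54,177
```

```text
t 42.225 finger t,y,z mm -61.0 -4.1 199.7 F(t,z) -0.6 1.1 open 8.033800491275376e-05
-6,205 [55.1  2.3 -5.8]
29,196 [90.1  0.9  2.8]
54,177 [115.3  -0.5  21.5]
```

Emit:
apply_moves:
  motion:
    - {"xyz": [20,2,-5.5],"twist": 0.0,"jaw": -1}
    - {"xyz": [38,2,-5.5],"twist": 0.0,"jaw": -1}
    - {"xyz": [46,2,-5.5],"twist": 0.0,"jaw": -1}
    - {"xyz": [53,2,-5.5],"twist": 0.0,"jaw": -1}
    - {"xyz": [60,2,-5],"twist": 0.0,"jaw": -1}

```text
time: 42.85
ee_pos: [0.5476, -0.0382, 0.1855]
tcp_rot: [178.2, 0.6, 66.9]
wrist_force: [-2.1, -1.7, 1.5]
opening: 0.0
grasp_force: 1.3
```

Emit:
apply_moves:
  motion:
    - {"xyz": [7,0,1],"twist": 0.0,"jaw": -1}
    - {"xyz": [14,0,3],"twist": 0.0,"jaw": -1}
    - {"xyz": [21,0,5],"twist": 0.0,"jaw": -1}
    - {"xyz": [28,0,7],"twist": 0.0,"jaw": -1}
    - {"xyz": [28,0,7],"twist": 0.0,"jaw": -1}

```text
time: 43.48
ee_pos: [0.559, -0.0118, 0.1778]
tcp_rot: [178.3, 0.6, 66.9]
wrist_force: [0.1, 0.1, 0.1]
opening: 0.0
grasp_force: 0.0
```

```bash
cat > lidang.py <<'E'
from go import *
from lid import H,T
p,d=camera("side");W=cloud("side",d);Q=W[(W[...,2]>.06)&(abs((W-H)@R_h[:,1])<.068)&(abs((W-H)@R_h[:,1])>.02)]
t=(Q-H)@T*1e3;z=Q[:,2]*1e3
r=np.hypot(t,z-115);k=(r>35)&(r<118)&(t>-15);a=np.degrees(np.arctan2(z[k]-115,t[k]));hh=np.histogram(a,bins=np.arange(-60,110,10));print("elev hist",list(zip(hh[1].astype(int),hh[0])))
E
python3 lid.py; python3 lidang.py|tail -1
```

```text
t 43.475 finger t,y,z mm 25.4 3.1 198.8 F(t,z) 0.2 0.1 open 5.890879215055317e-06
elev hist [(np.int64(-60), np.int64(0)), (np.int64(-50), np.int64(0)), (np.int64(-40), np.int64(0)), (np.int64(-30), np.int64(0)), (np.int64(-20), np.int64(0)), (np.int64(-10), np.int64(0)), (np.int64(0), np.int64(0)), (np.int64(10), np.int64(0)), (np.int64(20), np.int64(0)), (np.int64(30), np.int64(0)), (np.int64(40), np.int64(0)), (np.int64(50), np.int64(0)), (np.int64(60), np.int64(664)), (np.int64(70), np.int64(307)), (np.int64(80), np.int64(10)), (np.int64(90), np.int64(0))]
```

Emit:
apply_moves:
  motion:
    - {"xyz": [6.5,-0.3,3.5],"twist": 0.0,"jaw": -1}
    - {"xyz": [12.5,-0.7,7.5],"twist": 0.0,"jaw": -1}
    - {"xyz": [18,-1.1,12],"twist": 0.0,"jaw": -1}
    - {"xyz": [23.5,-1.5,16.5],"twist": 0.0,"jaw": -1}
    - {"xyz": [28.8,-1.8,21.5],"twist": 0.0,"jaw": -1}

```text
time: 44.15
ee_pos: [0.5692, 0.0146, 0.1562]
tcp_rot: [178.2, 0.6, 66.9]
wrist_force: [0.4, -0.6, 1.6]
opening: -0.0
grasp_force: 1.1
```

Emit:
apply_moves:
  motion:
    - {"xyz": [4,-0.3,5],"twist": 0.0,"jaw": -1}
    - {"xyz": [8,-0.6,10],"twist": 0.0,"jaw": -1}
    - {"xyz": [11.5,-0.9,15],"twist": 0.0,"jaw": -1}
    - {"xyz": [15,-1.2,20.5],"twist": 0.0,"jaw": -1}
    - {"xyz": [17.8,-1.5,25.8],"twist": 0.0,"jaw": -1}

```text
time: 44.78
ee_pos: [0.5752, 0.0307, 0.1299]
tcp_rot: [178.2, 0.6, 66.9]
wrist_force: [-0.1, -1.1, 0.7]
opening: -0.0
grasp_force: 0.8
```

Emit:
apply_moves:
  motion:
    - {"xyz": [2,-0.2,6],"twist": 0.0,"jaw": -1}
    - {"xyz": [4,-0.5,12],"twist": 0.0,"jaw": -1}
    - {"xyz": [5.5,-0.7,18],"twist": 0.0,"jaw": -1}
    - {"xyz": [7,-1.0,24],"twist": 0.0,"jaw": -1}
    - {"xyz": [7.8,-1.2,30],"twist": 0.0,"jaw": -1}

```text
time: 45.4
ee_pos: [0.578, 0.0377, 0.1]
tcp_rot: [178.2, 0.6, 66.9]
wrist_force: [-0.5, -1.8, 1.8]
opening: 0.0
grasp_force: 1.0
```

```bash
python3 lid.py 79,109 79,96.6 79,82.7 79,74.7; python3 lidang.py|tail -1
```

```text
t 45.4 finger t,y,z mm 78.4 3.1 121.0 F(t,z) -1.9 1.8 open 4.385811259644017e-05
79,109 [ 0.5 -3.5 11.9]
79,96.6 [ 0.7 -3.9 24.3]
79,82.7 [ 0.8 -4.3 38.1]
79,74.7 [ 0.9 -4.6 46.1]
elev hist [(np.int64(-60), np.int64(0)), (np.int64(-50), np.int64(0)), (np.int64(-40), np.int64(0)), (np.int64(-30), np.int64(0)), (np.int64(-20), np.int64(0)), (np.int64(-10), np.int64(19)), (np.int64(0), np.int64(355)), (np.int64(10), np.int64(2)), (np.int64(20), np.int64(0)), (np.int64(30), np.int64(54)), (np.int64(40), np.int64(116)), (np.int64(50), np.int64(101)), (np.int64(60), np.int64(0)), (np.int64(70), np.int64(0)), (np.int64(80), np.int64(0)), (np.int64(90), np.int64(0))]
```

Emit:
apply_moves:
  motion:
    - {"xyz": [0.3,-1,5],"twist": 0.0,"jaw": -1}
    - {"xyz": [0.4,-2,10],"twist": 0.0,"jaw": -1}
    - {"xyz": [0.5,-3,15],"twist": 0.0,"jaw": -1}
    - {"xyz": [0.6,-3.5,20],"twist": 0.0,"jaw": -1}
    - {"xyz": [0.7,-3.9,25],"twist": 0.0,"jaw": -1}

```text
time: 46.08
ee_pos: [0.5751, 0.0393, 0.0749]
tcp_rot: [178.2, 0.6, 66.9]
wrist_force: [0.6, -0.4, 2.6]
opening: 0.0001
grasp_force: 0.8
```

Emit:
apply_moves:
  motion:
    - {"xyz": [0,-0.1,3.5],"twist": 0.0,"jaw": -1}
    - {"xyz": [0.1,-0.2,7],"twist": 0.0,"jaw": -1}
    - {"xyz": [0.1,-0.3,10],"twist": 0.0,"jaw": -1}
    - {"xyz": [0.1,-0.4,13],"twist": 0.0,"jaw": -1}
    - {"xyz": [0.1,-0.5,16],"twist": 0.0,"jaw": -1}

```text
time: 46.7
ee_pos: [0.5753, 0.0393, 0.0591]
tcp_rot: [178.2, 0.6, 66.9]
wrist_force: [0.3, 0.6, 1.9]
opening: 0.0001
grasp_force: 0.7
```

```bash
python3 lid.py 79,74.7
```

```text
t 46.7 finger t,y,z mm 78.9 0.0 80.1 F(t,z) 0.6 1.9 open 0.00011378847751865536
79,74.7 [ 0.1 -0.2  5.4]
```

Now slow 1 mm rows, watching for the force rise at the stop.

Emit:
apply_moves:
  motion:
    - {"xyz": [0,0,1],"twist": 0.0,"jaw": -1}
    - {"xyz": [0,0,2],"twist": 0.0,"jaw": -1}
    - {"xyz": [0,0,3],"twist": 0.0,"jaw": -1}
    - {"xyz": [0,0,4],"twist": 0.0,"jaw": -1}
    - {"xyz": [0,0,4.5],"twist": 0.0,"jaw": -1}

```text
time: 47.32
ee_pos: [0.5754, 0.0391, 0.0548]
tcp_rot: [178.2, 0.6, 66.9]
wrist_force: [-1.0, 0.5, 3.7]
opening: 0.0002
grasp_force: 1.4
```

```bash
python3 lid.py
```

```text
t 47.325 finger t,y,z mm 78.8 0.2 75.8 F(t,z) 0.1 3.7 open 0.00021326854720335375
```

Emit:
apply_moves:
  motion:
    - {"xyz": [0,0,0.7],"twist": 0.0,"jaw": -1}
    - {"xyz": [0,0,1.4],"twist": 0.0,"jaw": -1}
    - {"xyz": [0,0,1.8],"twist": 0.0,"jaw": -1}
    - {"xyz": [0,0,1.8],"twist": 0.0,"jaw": -1}

```text
time: 47.82
ee_pos: [0.5759, 0.0394, 0.0542]
tcp_rot: [178.1, 0.5, 66.9]
wrist_force: [-1.1, 0.7, 9.2]
opening: -0.0002
grasp_force: 4.0
```

```bash
python3 lid.py
```

```text
t 47.825 finger t,y,z mm 79.2 0.5 75.2 F(t,z) 0.3 9.2 open -0.0001728475330507633
```

Emit:
apply_moves:
  motion:
    - {"xyz": [0,0,0.7],"twist": 0.0,"jaw": -1}
    - {"xyz": [0,0,1.2],"twist": 0.0,"jaw": -1}
    - {"xyz": [0,0,1.2],"twist": 0.0,"jaw": -1}

```text
time: 48.2
ee_pos: [0.5762, 0.0396, 0.0539]
tcp_rot: [178.1, 0.5, 66.9]
wrist_force: [-4.6, 2.6, 14.6]
opening: -0.0001
grasp_force: 6.3
```

Emit:
apply_moves:
  motion:
    - {"xyz": [0,0,-3],"twist": 0.0,"jaw": -1}
    - {"xyz": [0,0,-20],"twist": 0.0,"jaw": -1}
    - {"xyz": [0,0,-80],"twist": 0.0,"jaw": -1}
    - {"xyz": [0,0,-140],"twist": 0.0,"jaw": -1}
    - {"xyz": [0,0,-200],"twist": 0.0,"jaw": -1}

```text
time: 48.82
ee_pos: [0.57, 0.0433, 0.2544]
tcp_rot: [178.2, 0.6, 66.9]
wrist_force: [0.9, 0.5, -0.5]
opening: -0.0
grasp_force: 0.0
```

Emit:
apply_moves:
  motion:
    - {"xyz": [-60,0,0],"twist": 0.0,"jaw": -1}
    - {"xyz": [-120,0,0],"twist": 0.0,"jaw": -1}
    - {"xyz": [-180,-40,0],"twist": 0.0,"jaw": -1}
    - {"xyz": [-220,-80,0],"twist": 0.0,"jaw": -1}
    - {"xyz": [-260,-120,0],"twist": 0.0,"jaw": -1}

```text
time: 49.45
ee_pos: [0.3561, -0.1493, 0.2512]
tcp_rot: [178.2, 0.6, 66.9]
wrist_force: [0.8, -1.6, 0.3]
opening: 0.0
grasp_force: 0.0
```

Run:
```python
from go import *
for n in("side","top"):
    p,d=camera(n);np.savez(f"{n}20.npz",p=p,d=d);W=cloud(n,d);q=(W-o_h)@R_h*1e3
    k=(abs(q[...,0])<50)&(abs(q[...,1])<60)&(q[...,2]>20)&(q[...,2]<200);P=q[k]
    print(n,k.sum(),"z_h pct",np.percentile(P[:,2],[5,25,50,75,95]).round(1))
    if k.sum()>50:
        c=np.linalg.lstsq(np.c_[P[:,:2],np.ones(len(P))],P[:,2],rcond=None)[0];print(" plane slopes deg",np.degrees(np.arctan(c[:2])).round(2),"z0",c[2].round(1))
    a=np.load(f"{n}0.npz")["p"].astype(int);h=cv2.cvtColor(p,cv2.COLOR_RGB2HSV)
    m=cv2.inRange(h,(3,150,90),(17,255,255));b=np.zeros_like(m);(x0,y0,x1,y1)=(325,235,375,290) if n=="side" else (340,190,400,230);b[y0:y1,x0:x1]=255;v,u=np.nonzero(m&b);print(" orange",len(u),u.mean() if len(u) else 0,v.mean() if len(u) else 0,v.min() if len(u) else 0,v.max() if len(u) else 0)
o=sensors.get_obs();print(o["time"],o["ee_pos"],o["wrist_force"])
```

```text
side 8 z_h pct [22.6 43.1 48.5 48.7 53.1]
 orange 181 349.6077348066298 263.70165745856355 252 274
top 913 z_h pct [50.9 53.  54.6 56.  58.2]
 plane slopes deg [ 0.48 -0.12] z0 54.5
 orange 44 370.59090909090907 206.70454545454547 203 210
49.55 [ 0.35428094 -0.14984315  0.25251421] [ 1.3274523  -0.19131976  0.80926291]
```

The lid is parallel to the rim to within 0.5° at the shut height. The stylus hangs in its stand where it was at the start.

```bash
python3 -c "
from workcell import bot
print(bot.job_done())"
```

```text
the job is handed in; nothing more can be done
None
```

The job is handed in at about 50 s of the 72 s limit: I drew the stylus along the groove from the green mark to the red, hung it back upright in its stand and shut the lid; in the groove I paused for about 4 s at the start and 2 s at the low corner, pressing lightly against the walls (5–6 N) to centre the tip.

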